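# Set the bench supply's dial to the red pointer with the T-key

### The arm

A 6-joint arm with a two-finger parallel gripper is mounted at the origin on the work surface. World frame = base frame: x ahead of the robot, y to its left, z up, the work surface at z = 0. Lengths are in mm, angles in rad, forces in N, time in s.
With the tool pointing down it reaches from about 350 to 775 mm from the base axis. Payload 7.3 kg.
Tool frame: the origin (TCP) lies between the finger pads; the fingertips stand 14 mm ahead of it and the grasp point (between the pads) lies 5 mm behind it; z points along the fingers, y is the line along which they close (so a half turn about z gives the same grasp; the last joint's range is limited). The gripper opens to 92 mm and grips with 3 to 60 N. Pads are 19 mm wide; open, the fingers measure 130 mm over their backs; the gripper's body (75 mm by 190 mm) begins 47 mm behind the grasp point.
Start: joints at [-1.33, 0.342, 1.524, -0, 1.275, -0.146], TCP at [198.067, -486.223, 240.741] pointing down, gripper open.
Joint ranges: [-2.53, 2.53], [-0.77, 2.02], [0.04, 2.7], [-1, 4.14], [0.28, 2.66], [-3.11, 3.11]. Speed limits (rad/s): [2.57, 2.57, 3.14, 3.14, 3.14, 3.14].

### API

Orientations are given as [roll, pitch, yaw] about the fixed x, y, z axes, in that order (R = Rz(yaw) Ry(pitch) Rx(roll)).
In Python, from plant import get_obs, cams, close_job gives the robot as it stands. The module is installed in compiled form; this text tells all that it offers.
- The arm moves only by the shell command python3 -m creep 'ROWS'. ROWS is JSON, a list of rows, each an object of numbers: "hand": the opening, from 0 (shut) to 1 (fully open); "tx", "ty", "tz": the shift along the tool's x, y, z in m; "spin": the turn about the tool's z in degrees. In form: [{"hand": .., "tx": .., "ty": .., "tz": .., "spin": ..}, ...]. A call has 1 to 5 rows; each row shifts and turns the commanded pose from where the row before left it, along the tool's axes as they then stand; what a row does not reach is not made up. A row lasts 1/8 s, in which the tool goes at most 62.5 mm and 10.7 degrees, less where a joint would pass 70% of its speed; a pose out of reach is approached as far as the arm can. A call is refused whole if a number of a shift passes 0.0625 or a number of a turn 10.7, either way. A call with a gripper value outside its range is refused whole. The fingers move at their own pace and stop on an object; the grip force is fixed at half the most. Time passes only in rows, so rows that do not move let the fingers close. It gives the time, the measured TCP pose, the force, the opening and the grip force at its end, in the units of the state.
- get_obs(): the state, without advancing time (a new reading comes with each control period).
- cams.capture(name): name is "scene" or "top" or "wrist"; returns a dict with "color" (420x560x3 uint8, red, green, blue), "K" (3x3 intrinsics, pixels), "R" (3x3) and "t" (3): a world point X has camera coordinates R X + t. Camera axes: x right, y down, z forward; pixel columns grow to the right and rows downward; lengths in mm; the calibration is good to about 2 mm. A picture is of the moment at which its call begins. There is no depth.
- close_job(): hands the job in; it is judged then, once.
The state is a dict: "time": time; "joint_positions": joint angles; "dq": joint speeds; "tau": joint torques, N m; "tool_pos": TCP position; "tcp_rot": TCP orientation; "contact_force": force on the tool from outside, world axes, zero at the start; "moment": the same for the moment, N m; "grip_width": finger opening in mm; "finger_force": force on a finger pad.
Only numpy, scipy, OpenCV 4.12 (cv2) and the standard library are available. Lean on these libraries where they do the work, as an engineer would, in place of code of your own. Each camera call takes 0.05 s, during which the arm holds its last target. There are 200 camera calls.

### The job

Take the orange T-handled key from its stand, fit its forked end over the brass tang sunk in the middle of the bench supply's dial, and turn the dial until its white mark lines up with the red pointer on the rim. Then draw the key off and put it back upright in its stand, fully home. Do not shift the red pointer, the open circuit board, the multimeter or the solder reel.

Things in the scene. Friction and masses are not known exactly. Their poses are not given: they have to be found in the camera images.
- supply: Bench supply fixed to the bench: cream steel case 250 deep (x), 240 wide (y), 170 high. Origin: centre of its underside; -x is its front, roughly facing the robot; z up. Its panel slopes 30 degrees from level, from 55 mm high at the front (x -125) to 170 mm (x +74). Dial in its middle; read-out, lamps, posts and switch beside it; a carrying handle at the back (x +100, top at 200).
- dial_center (a point): Where the dial's axis meets the panel: x -25, y 0, z 112 mm in the supply's frame, fixed. x: uphill in the panel (12 o'clock); z: along the dial's axis, out of the panel, leaning 30 degrees from vertical towards the supply's front. Heights 'above the panel' are along this z.
- collar (a point): Centre of the rim of the fixed aluminium guard collar round the tang: bore 34, outside 48, rim 24 mm above the panel and 2 mm above the tang's top. It stands on a clear fixed window over the dial (top 12 mm above the panel), inside a white bezel with scale ticks (140 outside, 14 mm above the panel). Axes as dial_center.
- dial (a joint): Angle of the dial (rad): black disc 118 across under the clear window with a white radial line (the mark), 30 long, 5 wide, ending near its rim. 0 = mark uphill (12 o'clock), positive = clockwise seen facing the panel; stops at -2.4 and 2.4. Turns against 0.08 N m of friction, no spring, stays where left.
- drive (a point): Centre of the top of the dial's brass drive tang, on the dial's axis, 22 mm above the panel. The tang turns with the dial: 22 long, 6 thick, rounded on top, its sides free to 17 mm below the top. x: along the tang, towards the white mark; z: along the dial's axis, out of the panel, 30 degrees from vertical.
- mark (a point): Point on the dial's face near the outer end of the white mark, 56 mm from the axis. Axes as drive.
- pointer (a joint): Angle of the red pointer (rad), same zero and sense as dial: the dial is set when the two are equal. It sits stiffly on the bezel and must be left where it is.
- pointer_tip (a point): Point on the dial's face, 56 mm from the axis, under the inner end of the red pointer; mark must come here. The pointer is red plastic, 23 long, 12 wide, rides on the bezel 15 to 19 mm above the panel and points at the axis. x: outward along it.
- key: T-key, 130 long, about 220 g, hanging upright in its stand. Origin: centre of the forked end (bottom); z: up the shank to the handle. Handle: orange bar 90 long (x), 16 thick (y), from z 108 to 130. Shank 14 diameter. Flange 46 diameter, z 56 to 61. Fork: two prongs, each 14 (x) by 5 (y), rounded tips, at the sides of a slot 11 wide (y), 14 deep, open along x; 26 diameter hub above it.
- key_slot (a point): Bottom of the fork's slot, on the key's axis, 14 mm from the forked end. It meets drive when the key is fully on the tang, with the key's x along the tang either way round; the slot then has about 0.2 rad of turning play each way. Axes as key.
- key_flange (a point): Centre of the flange's underside, on the key's axis, 56 mm from the forked end. Axes as key.
- stand: Key stand fixed to the bench: blue block 70 x 70, top at 65 mm, on a 100 x 100 x 6 mm dark foot, with one round upright hole, 34 diameter, 59 deep. Origin: centre of its underside.
- stand_mouth (a point): Centre of the hole's mouth on the stand's top, 65 mm above the bench. With the key home its flange lies flat on the stand's top and the forked end hangs 9 mm above the bench.
- board: Bystander: open white plastic housing 150 x 105 x 34 mm with a green circuit board in it, 350 g, loose. Origin: centre of its underside.
- multimeter: Bystander: yellow hand multimeter 175 x 82 x 40 mm lying on its back, 400 g, loose. Origin: centre of its underside.
- reel: Bystander: solder reel with blue flanges, 64 diameter, 48 high, standing on a flange, 450 g, loose. Origin: centre of its underside.
There are look-alikes about, which are no part of the job. There is more than one size of the key; the one meant has the size given above. Of the things shaped like the stand, the blue one is meant.

How it is judged (in metres and radians):
On the way, in this order (a step that is already met when the one before it is completed fails the run):
1. the key's fork is on the dial's tang (distance between key_slot and drive below 0.008 m), for 0.1 s.
2. the dial's mark is at the red pointer, turned with the key (still on the tang) (distance between mark and pointer_tip below 0.006 m and distance between key_slot and drive below 0.01 m), for 0.1 s.
At the end, for the whole second after the job is handed in: The white mark is within 6 mm (6 degrees) of the red pointer's tip and the pointer has not moved (3 mm); the key is at rest, upright (4.5 degrees), its flange on the stand's top within 8 mm of the hole's mouth; board, multimeter and reel are within 15 mm of their places (distance between mark and pointer_tip below 0.006 m and distance of pointer_tip from where it was at the start of the episode below 0.003 m and distance between key_flange and stand_mouth below 0.008 m and angle between key's own z axis and vertical below 0.08 rad and linear speed of key below 0.02 m/s and distance of each of board, multimeter, reel from where it was at the start of the episode below 0.015 m); the robot touches nothing.
It fails at once if the red pointer is shifted (distance of pointer_tip from where it was at the start of the episode above 0.005 m).
It fails at once if the board, multimeter or reel is knocked (distance of any of board, multimeter, reel from where it was at the start of the episode above 0.02 m).
It also fails if it takes over 54 s, if anything falls off the work surface, if the arm or the gripper's body presses on something with over 40 N, if the wrist force passes 120 N, or if a joint passes its speed limit or range.

## Working session

There is one attempt and no reset: what is moved stays moved. The work goes in short steps, Python scripts to look and compute and a shell command to move; the robot and the scene stay as the last step left them, time stands still between calls to the robot, and variables do not carry over. Pictures are saved under pics/ and viewed, at most 10 in all, crops included, and the job is handed in when it is done.

```bash
mkdir -p pics; cat > h.py <<'E'
import numpy as np, cv2
from plant import get_obs, cams, close_job
def cap(n,f=None):
    c=cams.capture(n)
    if f: cv2.imwrite('pics/'+f,c['color'][:,:,::-1])
    return c
def ray(c,u,v):
    K,R,t=map(np.array,(c['K'],c['R'],c['t'])); o=-R.T@t
    d=R.T@np.linalg.inv(K)@np.array([u,v,1.]); return o,d/np.linalg.norm(d)
def onz(c,u,v,z):
    o,d=ray(c,u,v); return o+d*(z-o[2])/d[2]
def onplane(c,u,v,p,n):
    o,d=ray(c,u,v); return o+d*((p-o)@n)/(d@n)
def proj(c,X):
    p=np.array(c['K'])@(np.array(c['R'])@np.array(X)+np.array(c['t'])); return p[:2]/p[2]
E
python3 - <<'E'
from h import *
import pickle
d={}
for n in('scene','top','wrist'):
    d[n]=cap(n,n+'0.png'); c=d[n]; o,_=ray(c,0,0); print(n,o.round(),np.array(c['R']).round(2).tolist(),np.array(c['K']).round().tolist())
pickle.dump(d,open('d0.pkl','wb'))
print(get_obs())
E
```

```text
scene [ 790. -617. 1108.] [[0.88, 0.48, -0.0], [0.4, -0.75, -0.53], [-0.26, 0.46, -0.85]] [[420.0, 0.0, 278.0], [0.0, 420.0, 213.0], [0.0, 0.0, 1.0]]
top [ 384.  -75. 1540.] [[0.01, -1.0, 0.01], [-1.0, -0.01, -0.08], [0.08, -0.01, -1.0]] [[529.0, 0.0, 281.0], [0.0, 529.0, 211.0], [0.0, 0.0, 1.0]]
wrist [ 274. -455.  384.] [[0.38, -0.93, -0.0], [-0.88, -0.36, 0.3], [-0.28, -0.11, -0.95]] [[352.0, 0.0, 283.0], [0.0, 352.0, 203.0], [0.0, 0.0, 1.0]]
{'time': 0.15, 'joint_positions': array([-1.32998813e+00,  3.42578714e-01,  1.52479617e+00,  1.25112464e-06,
        1.27542690e+00, -1.45998552e-01]), 'dq': array([-0.00116106, -0.00250068, -0.00198773,  0.00041473, -0.00052734,
        0.00183638]), 'tau': array([ 1.57191364e-03, -4.31471479e+01, -2.44353747e+01,  7.18494295e-02,
        5.36703458e-02, -7.79840730e-05]), 'tool_pos': array([ 197.99748232, -485.91214441,  240.19678411]), 'tcp_rot': array([-3.14039656e+00, -1.77088508e-04,  3.86806273e-01]), 'contact_force': array([ 0.36566883,  0.0346074 , -0.31448357]), 'moment': array([-0.03143565, -0.01004045,  0.00463662]), 'finger_force': 0.0, 'grip_width': 91.79665273114114}
```

View pics/scene0.png

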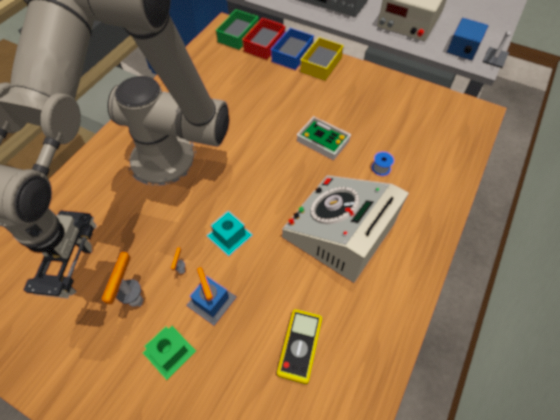

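View pics/top0.png

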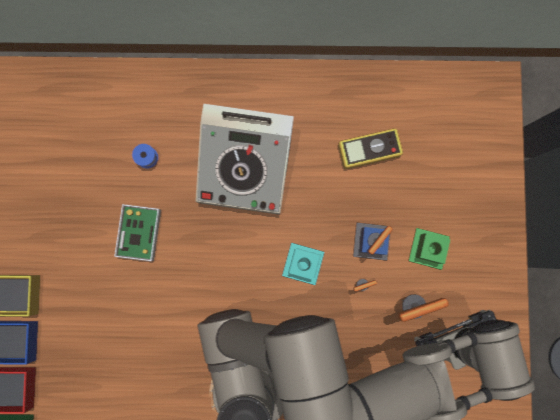

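The top view shows the key in the blue stand at about (375,241) and the dial at about (241,171). The mark is slightly counter-clockwise of 12 o'clock and the pointer is at (250,149). The moves have no tilt command, so I'll check what the arm does at its reach limit, moving away from everything.

```bash
python3 -m creep '[{"hand":1,"tx":0,"ty":0.0625,"tz":-0.03,"spin":0},{"hand":1,"tx":0,"ty":0.0625,"tz":0,"spin":0},{"hand":1,"tx":0,"ty":0.0625,"tz":0,"spin":0},{"hand":1,"tx":0,"ty":0.0625,"tz":0,"spin":0},{"hand":1,"tx":0,"ty":0.0625,"tz":0,"spin":0}]'; python3 -c "
from h import *; o=get_obs();print(o['joint_positions'].round(3),o['time'])"
```

```text
time: 0.78
tool_pos: [300.3, -739.7, 269.2]
tcp_rot: [3.141, -0.0, 0.387]
contact_force: [-0.3, -1.4, -0.1]
grip_width: 91.7
finger_force: 0.0
[-1.281  0.97   0.31   0.     1.861 -0.097] 0.775
```

```bash
python3 - <<'E'
from h import *
import pickle
d=pickle.load(open('d0.pkl','rb'));c=d['top'];hsv=cv2.cvtColor(c['color'],cv2.COLOR_RGB2HSV)
# crop of supply and key, upscaled, side by side
a=cv2.resize(c['color'][95:220,190:300],None,fx=4,fy=4,interpolation=cv2.INTER_CUBIC)
b=cv2.resize(c['color'][215:270,345:405],None,fx=5,fy=5,interpolation=cv2.INTER_CUBIC)
im=np.zeros((500,760,3),np.uint8);im[:500,:440]=a;im[:275,450:750]=b
cv2.imwrite('pics/crop0.png',im[:,:,::-1])
E
```

```text
(no output)
```

View pics/crop0.png

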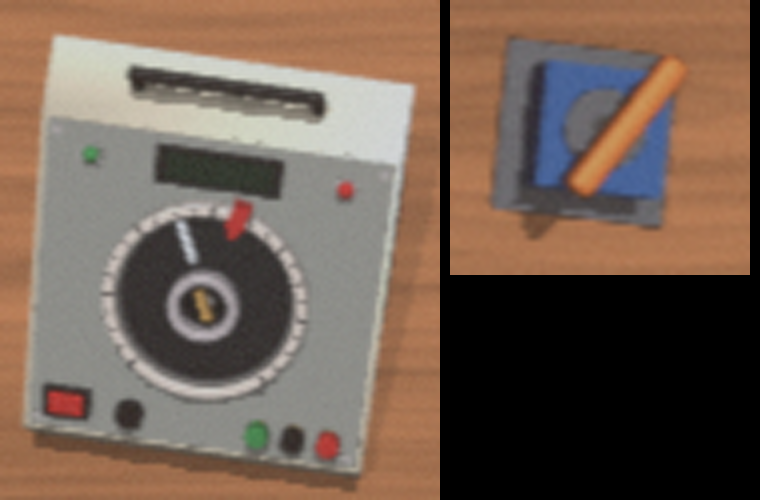

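The crop shows the tang at (203,305), the mark pointing to (183,228) and the pointer tip near (235,238). Uphill leans slightly right. The key's handle runs diagonally. The arm hasn't reached its limit yet, so I'll push further.

```bash
for i in 1 2; do python3 -m creep '[{"hand":1,"tx":0,"ty":0.03,"tz":0,"spin":0},{"hand":1,"tx":0,"ty":0.03,"tz":0,"spin":0}]'; python3 -c "
from h import *; o=get_obs();print(o['joint_positions'].round(3),o['time'])"; done
```

```text
time: 1.02
tool_pos: [311.5, -767.4, 249.8]
tcp_rot: [3.131, -0.001, 0.387]
contact_force: [-0.1, -0.3, -1.6]
grip_width: 92.0
finger_force: 0.0
[-1.278  1.117  0.043  0.003  1.971 -0.093] 1.025
time: 1.27
tool_pos: [318.7, -785.0, 247.8]
tcp_rot: [3.073, 0.001, 0.387]
contact_force: [0.7, 0.2, 0.1]
grip_width: 91.9
finger_force: 0.0
[-1.278  1.123  0.036  0.006  1.914 -0.091] 1.275
```

Pushing at the reach limit does tilt the tool outward (0.068 rad), and the tilt stays as the new commanded pose. That gives me a way to lean the key 30°. Next I'll work out where things are.

```bash
python3 - <<'E'
from h import *
import pickle
d=pickle.load(open('d0.pkl','rb'));c=d['top'];s=d['scene']
P=lambda x,y,z:onz(c,190+x/4-.375,95+y/4-.375,z)
bl,fl,br,fr=P(50,115,170),P(28,428,55),P(397,163,170),P(360,468,55)
fw=(br-fr)+(bl-fl);lw=(bl-br)+(fl-fr)
print('uphill az',np.arctan2(fw[1],fw[0]),np.arctan2(-lw[0],lw[1]), 'widths',np.linalg.norm(bl-br),np.linalg.norm(fl-fr))
print('collar',P(203,305,132.8))
hsv=cv2.cvtColor(c['color'],cv2.COLOR_RGB2HSV)
m=cv2.inRange(hsv,(5,170,120),(16,255,255)); n,lab,st,ce=cv2.connectedComponentsWithStats(m)
for i in range(1,n):
    if st[i,4]>25:
        r=cv2.minAreaRect(np.argwhere(lab==i)[:,::-1].astype(np.float32)); 
        bp=cv2.boxPoints(r);l=sorted(range(4),key=lambda k:np.linalg.norm(bp[k]-bp[0]))
        e1=(bp[0]+bp[l[1]])/2;e2=(bp[l[2]]+bp[l[3]])/2
        a,b=onz(c,*e1,139),onz(c,*e2,139)
        print('orange',ce[i].round(1),st[i,4],'mid@139',onz(c,*r[0],139).round(1),'len',np.linalg.norm(a-b).round(),'az',np.arctan2(*(a-b)[1::-1]).round(3))
hs=cv2.cvtColor(s['color'],cv2.COLOR_RGB2HSV);m=cv2.inRange(hs,(5,190,120),(16,255,255));n,lab,st,ce=cv2.connectedComponentsWithStats(m)
for i in range(1,n):
    if st[i,4]>25: print('scene orange',ce[i].round(1),st[i].tolist(),onz(s,*ce[i],139).round())
# stand block top: blue
m=cv2.inRange(hsv,(105,100,50),(120,255,255)); m[:215]=0;m[270:]=0;m[:,:345]=0;m[:,405:]=0
y,x=np.nonzero(m);r=cv2.minAreaRect(np.c_[x,y].astype(np.float32));print('stand',r,onz(c,*r[0],65))
print('others', [ (k,onz(c,*p,z).round()) for k,p,z in (('bigkey',(424,308),180),('cyan',(304,264),40),('green',(430,248),40),('small',(364,286),90),('reel',(144,155),48),('mm',(370,148),40),('board',(137,233),34))])
E
```

```text
uphill az -0.1276722860689295 -0.1201556018317106 widths 230.48229657433254 235.47066167779616
collar [609.37817305  25.95668135 132.8       ]
orange [425.8 311.9] 81 mid@139 [ 240.  -465.1  139. ] len 122.0 az 1.915
scene orange [250.2  30.7] [243, 21, 17, 20, 39] [ 23. 572. 139.]
scene orange [176.2 259.8] [170, 247, 11, 23, 37] [ 337. -332.  139.]
scene orange [115.9 277.2] [101, 250, 30, 55, 429] [ 233. -443.  139.]
stand ((375.06707763671875, 240.39634704589844), (24.95752716064453, 24.847097396850586), 6.340191841125488) [ 428.25284232 -347.24068885   65.        ]
others [('bigkey', array([ 254., -450.,  180.])), ('cyan', array([ 361., -151.,   40.])), ('green', array([ 409., -507.,   40.])), ('small', array([ 303., -312.,   90.])), ('reel', array([666., 307.,  48.])), ('mm', array([ 694., -339.,   40.])), ('board', array([444., 324.,  34.]))]
```

```bash
python3 -m creep '[{"hand":1,"tx":0,"ty":-0.0625,"tz":-0.05,"spin":0},{"hand":1,"tx":0,"ty":-0.0625,"tz":-0.05,"spin":0},{"hand":1,"tx":0,"ty":-0.0625,"tz":0,"spin":0},{"hand":1,"tx":0,"ty":-0.0625,"tz":0,"spin":0},{"hand":1,"tx":0,"ty":-0.0625,"tz":0,"spin":0}]';  python3 -m creep '[{"hand":1,"tx":0,"ty":-0.0625,"tz":0,"spin":0},{"hand":1,"tx":0,"ty":-0.0625,"tz":0,"spin":0},{"hand":1,"tx":0,"ty":-0.0625,"tz":0,"spin":0}]';python3 -c "
from h import *; o=get_obs();print(o['joint_positions'].round(3),o['time'])"
```

```text
time: 1.9
tool_pos: [219.7, -543.9, 299.4]
tcp_rot: [3.072, 0.001, 0.387]
contact_force: [-0.4, -0.6, -0.1]
grip_width: 92.0
finger_force: 0.0
time: 2.28
tool_pos: [149.2, -371.0, 287.0]
tcp_rot: [3.072, 0.002, 0.387]
contact_force: [-1.2, 0.2, 1.0]
grip_width: 92.0
finger_force: 0.0
[-1.39   0.028  1.791  0.013  1.253 -0.21 ] 2.275
```

```bash
python3 -m creep '[{"hand":1,"tx":0,"ty":-0.0625,"tz":0,"spin":0},{"hand":1,"tx":0,"ty":-0.0625,"tz":0,"spin":0}]';python3 -c "
from h import *; o=get_obs();print(o['joint_positions'].round(3),o['time'])"
```

```text
time: 2.52
tool_pos: [102.2, -255.5, 278.7]
tcp_rot: [3.072, 0.003, 0.387]
contact_force: [-1.3, 0.3, 0.7]
grip_width: 91.6
finger_force: 0.0
[-1.493 -0.231  2.037  0.019  1.269 -0.315] 2.525
```

```bash
cat > kin.py <<'E'
import numpy as np
from scipy.optimize import least_squares
D=np.array([[.3426,1.5248,1.2754,525,240.2],[.97,.31,1.861,798.4,269.2],[1.117,.043,1.971,828.2,249.8],[1.123,.036,1.914,847.3,247.8],[.028,1.791,1.253,399.9,287],[-.231,2.037,1.269,275.2,278.7]])
def fk(p,q):
    a,z0,L1,L2,e,Lt=p; s=q[0]+q[1];t=s+q[2]
    r=a+L1*np.sin(q[0])+L2*np.sin(s)+e*np.cos(s)+Lt*np.sin(t); z=z0+L1*np.cos(q[0])+L2*np.cos(s)-e*np.sin(s)+Lt*np.cos(t)
    return r,z
f=least_squares(lambda p:np.concatenate([[fk(p,d[:3])[0]-np.sqrt(d[3]**2-78**2),fk(p,d[:3])[1]-d[4]] for d in D]),[0,200,400,400,0,250])
P=f.x
if __name__=='__main__':
    print(P.round(1),f.fun.round(1))
    # for vertical / tilted tool: feasible plane region boundaries on inner side
    g=[(j2,j3) for j2 in np.linspace(-.77,2,140) for j3 in np.linspace(.04,2.7,140)]
    for tilt in(0,.25,.52):
        R=[]
        for j2,j3 in g:
            j5=np.pi-tilt-j2-j3
            if .28<=j5<=2.66: R.append(fk(P,(j2,j3,j5)))
        R=np.array(R)
        print('tilt',tilt,[(z,int(R[abs(R[:,1]-z)<8][:,0].min()),int(R[abs(R[:,1]-z)<8][:,0].max())) for z in range(100,900,100) if (abs(R[:,1]-z)<8).any()])
E
python3 kin.py
```

```text
[  2.4 226.4 504.4 378.1  47.7 305.1] [-0.1  0.1 -0.  -0.1  0.2 -0.1 -0.1  0.2  0.3  0.1 -0.2 -0.2]
tilt 0 [(100, -11, 867), (200, 21, 841), (300, 31, 802), (400, 13, 745), (500, -39, 672), (600, -127, 573), (700, 20, 429)]
tilt 0.25 [(100, 133, 944), (200, 95, 918), (300, 107, 880), (400, 90, 827), (500, 44, 755), (600, -57, 657), (700, -85, 519)]
tilt 0.52 [(100, 649, 1026), (200, 160, 1004), (300, 182, 970), (400, 176, 921), (500, 138, 857), (600, 58, 768), (700, -157, 646), (800, -28, 446)]
```

```bash
python3 -m creep '[{"hand":1,"tx":0.049,"ty":0.038,"tz":0,"spin":0},{"hand":1,"tx":0.049,"ty":0.038,"tz":0,"spin":0},{"hand":1,"tx":0.049,"ty":0.038,"tz":0,"spin":0},{"hand":1,"tx":0.049,"ty":0.038,"tz":0,"spin":0},{"hand":1,"tx":0.049,"ty":0.038,"tz":0,"spin":0}]';python3 -m creep '[{"hand":1,"tx":0,"ty":0,"tz":0,"spin":10.5},{"hand":1,"tx":0,"ty":0,"tz":0,"spin":10.5},{"hand":1,"tx":0,"ty":0,"tz":0,"spin":10.5},{"hand":1,"tx":0,"ty":0,"tz":0,"spin":10.5},{"hand":1,"tx":0,"ty":0,"tz":0,"spin":10.5}]'; python3 -m creep '[{"hand":1,"tx":0,"ty":0,"tz":0,"spin":10.5},{"hand":1,"tx":0,"ty":0,"tz":0,"spin":0}]'; python3 - <<'E'
from h import *
import pickle
c=cap('wrist','w1.png');pickle.dump((c,get_obs()),open('w1.pkl','wb'));o=get_obs();print(o['joint_positions'].round(3));print('proj handle',proj(c,[428,-347,139]))
E
```

```text
time: 3.15
tool_pos: [404.1, -340.4, 291.8]
tcp_rot: [3.072, -0.003, 0.387]
contact_force: [-0.8, -0.7, -0.2]
grip_width: 92.0
finger_force: 0.0
time: 3.78
tool_pos: [401.9, -340.2, 291.7]
tcp_rot: [3.102, -0.057, -0.534]
contact_force: [-0.1, 0.2, 0.0]
grip_width: 91.8
finger_force: 0.0
time: 4.03
tool_pos: [401.7, -340.0, 291.1]
tcp_rot: [3.113, -0.061, -0.71]
contact_force: [-0.0, -0.3, -0.4]
grip_width: 91.9
finger_force: 0.0
[-0.836  0.276  1.481 -0.022  1.322  1.448]
proj handle [264.63841057 173.81002573]
```

View pics/w1.png

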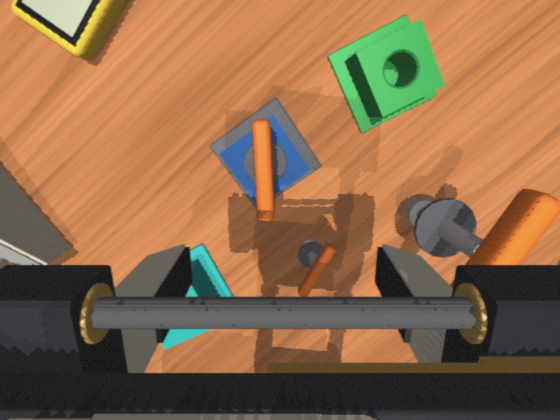

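The wrist view shows the key's handle from (262,121) to (266,219), nearly along the tool's x axis, with the flange on the blue block below it.

```bash
python3 - <<'E'
from h import *
import pickle
from scipy.spatial.transform import Rotation as Ro
c,o=pickle.load(open('w1.pkl','rb'))
a,b=onz(c,262,121,139),onz(c,266,219,138); m=(a+b)/2
print(a,b,m,np.linalg.norm(a-b),'az',np.arctan2(*(a-b)[1::-1]))
print('flange',onz(c,265,162,70))
R=Ro.from_euler('xyz',o['tcp_rot']).as_matrix();print(R.round(3).tolist());m[2]=123
print('delta tool',R.T@(m-o['tool_pos']))
E
```

```text
[ 462.58248373 -374.65765978  139.        ] [ 396.65347147 -320.87172253  138.        ] [ 429.6179776  -347.76469116  138.5       ] 85.09149018595807 az -0.6843106653025808
flange [ 429.86195135 -347.14284274   70.        ]
[[0.758, -0.651, 0.027], [-0.649, -0.758, -0.061], [0.06, 0.029, -0.998]]
delta tool [ 16.36957783 -17.09937846 168.56354209]
```

```bash
python3 -m creep '[{"hand":1,"tx":0.016,"ty":-0.017,"tz":0.03,"spin":-1.5},{"hand":1,"tx":0,"ty":0,"tz":0.05,"spin":0},{"hand":1,"tx":0,"ty":0,"tz":0.05,"spin":0},{"hand":1,"tx":0,"ty":0,"tz":0.038,"spin":0},{"hand":1,"tx":0,"ty":0,"tz":0,"spin":0}]'; python3 -m creep '[{"hand":0,"tx":0,"ty":0,"tz":0,"spin":0},{"hand":0,"tx":0,"ty":0,"tz":0,"spin":0},{"hand":0,"tx":0,"ty":0,"tz":0,"spin":0},{"hand":0,"tx":0,"ty":0,"tz":0,"spin":0},{"hand":0,"tx":0,"ty":0,"tz":0,"spin":0}]'
```

```text
time: 4.7
tool_pos: [427.3, -345.7, 119.7]
tcp_rot: [3.113, -0.05, -0.683]
contact_force: [-0.6, 0.5, 0.3]
grip_width: 91.9
finger_force: 0.0
time: 5.32
tool_pos: [428.2, -346.5, 121.5]
tcp_rot: [3.112, -0.054, -0.686]
contact_force: [0.3, 0.1, -0.3]
grip_width: 46.4
finger_force: 0.0
```

```bash
for i in 1 2; do python3 -m creep '[{"hand":0,"tx":0,"ty":0,"tz":0,"spin":0},{"hand":0,"tx":0,"ty":0,"tz":0,"spin":0},{"hand":0,"tx":0,"ty":0,"tz":0,"spin":0}]'; done; python3 -m creep '[{"hand":0,"tx":0,"ty":0,"tz":-0.03,"spin":0},{"hand":0,"tx":0,"ty":0,"tz":-0.05,"spin":0},{"hand":0,"tx":0,"ty":0,"tz":-0.06,"spin":0},{"hand":0,"tx":0,"ty":0,"tz":-0.06,"spin":0},{"hand":0,"tx":0,"ty":0,"tz":-0.06,"spin":0}]';python3 - <<'E'
from h import *
import pickle
c=cap('scene');o=get_obs();print(o['joint_positions'].round(3),o['grip_width'],o['contact_force'].round(1))
print(proj(c,o['tool_pos']))
u,v=proj(c,o['tool_pos']).astype(int);a=c['color'][max(v-90,0):v+90,max(u-90,0):u+90];cv2.imwrite('pics/s2.png',cv2.resize(a,None,fx=3,fy=3)[:,:,::-1])
E
```

```text
time: 5.7
tool_pos: [428.1, -346.4, 121.2]
tcp_rot: [3.112, -0.054, -0.686]
contact_force: [0.6, -0.6, -0.2]
grip_width: 16.3
finger_force: 7.2
time: 6.08
tool_pos: [428.2, -346.3, 121.2]
tcp_rot: [3.112, -0.054, -0.686]
contact_force: [0.9, 0.9, -0.1]
grip_width: 15.5
finger_force: 30.0
time: 6.7
tool_pos: [421.6, -331.4, 382.5]
tcp_rot: [3.112, -0.053, -0.686]
contact_force: [0.4, -1.0, -1.3]
grip_width: 16.1
finger_force: 30.0
[-0.795  0.26   1.235 -0.024  1.577  1.461] 15.769421926789764 [0.2 0.4 4.6]
[185.0356252  223.11102469]
```

View pics/s2.png

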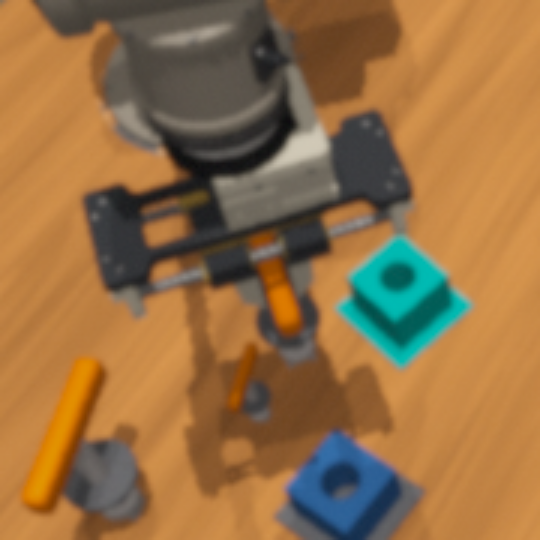

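The key is held in the gripper, with the flange and hub visible below the bar. Now for the dial angles.

```bash
cat > dial.py <<'E'
from h import *
az=-.124
C=np.array([609.4,26,132.8]); n=np.array([-.5*np.cos(az),-.5*np.sin(az),np.sqrt(.75)])
U=np.array([np.sqrt(.75)*np.cos(az),np.sqrt(.75)*np.sin(az),.5]); Rt=np.cross(U,n) # right seen facing panel
dc=C-24*n
def ang(c,u,v,h):
    p=onplane(c,u,v,dc+h*n,n)-dc; return np.arctan2(p@Rt,p@U),np.hypot(p@Rt,p@U)
E
python3 - <<'E'
from dial import *
import pickle
d=pickle.load(open('d0.pkl','rb'));c=d['top'];s=d['scene']
q=lambda x,y:(190+x/4-.375,95+y/4-.375)
print('Rt',Rt)
for nm,x,y,h in(('mark out',180,222,5),('mark in',193,262,5),('ptr tip',232,240,17),('ptr tail',243,203,17),('ptr mid',238,220,17),('tang a',197,290,22),('tang b',209,320,22),('bezelL',102,300,14),('bezelR',306,308,14),('bezT',205,202,14),('bezB',203,400,14)): print(nm,np.round(ang(c,*q(x,y),h),3))
u,v=proj(s,dc).astype(int);print(u,v);a=s['color'][v-45:v+45,u-60:u+60];cv2.imwrite('pics/s3.png',cv2.resize(a,None,fx=6,fy=6,interpolation=cv2.INTER_CUBIC)[:,:,::-1])
print('crop origin',u-60,v-45)
E
```

```text
Rt [-1.23682474e-01 -9.92321846e-01  6.93889390e-18]
mark out [-0.423 54.146]
mark in [-0.463 25.025]
ptr tip [ 0.309 48.161]
ptr tail [ 0.263 75.033]
ptr mid [ 0.28  62.739]
tang a [-0.499 10.603]
tang b [ 2.729 11.984]
bezelL [-1.714 70.172]
bezelR [ 1.516 68.611]
bezT [-0.085 68.905]
bezB [ 3.073 73.8  ]
335 206
crop origin 275 161
```

View pics/s3.png

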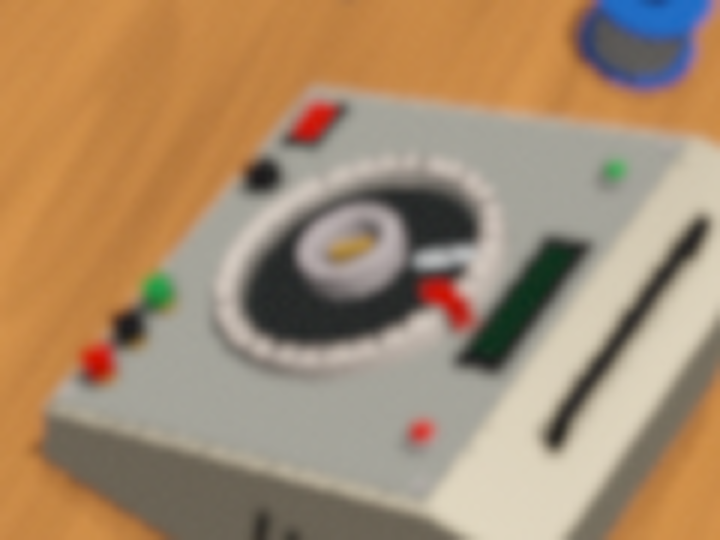

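The scene crop shows the tang lying towards the white mark at (440,258), with the red pointer clockwise of it at (445,300). The estimates are mark ≈ -0.43 and pointer ≈ 0.28. Now I'll spin the tool and move out to the reach limit.

```bash
python3 -m creep '[{"hand":0,"tx":0,"ty":0,"tz":-0.01,"spin":-10.7},{"hand":0,"tx":0,"ty":0,"tz":0,"spin":-10.7},{"hand":0,"tx":0,"ty":0,"tz":0,"spin":-10.7},{"hand":0,"tx":0,"ty":0,"tz":0,"spin":-10.7},{"hand":0,"tx":0,"ty":0,"tz":0,"spin":-10.7}]'; python3 -m creep '[{"hand":0,"tx":0.048,"ty":-0.037,"tz":0,"spin":0},{"hand":0,"tx":0.048,"ty":-0.037,"tz":0,"spin":0},{"hand":0,"tx":0.048,"ty":-0.037,"tz":0,"spin":0},{"hand":0,"tx":0.048,"ty":-0.037,"tz":0,"spin":0},{"hand":0,"tx":0.048,"ty":-0.037,"tz":0,"spin":0}]'; python3 -m creep '[{"hand":0,"tx":0.048,"ty":-0.037,"tz":0,"spin":0},{"hand":0,"tx":0.048,"ty":-0.037,"tz":0,"spin":0},{"hand":0,"tx":0.06,"ty":0.015,"tz":0,"spin":0},{"hand":0,"tx":0.06,"ty":0.015,"tz":0,"spin":0}]'
cat > st.py <<'E'
from dial import *
from scipy.spatial.transform import Rotation as Ro
import sys
o=get_obs();R=Ro.from_euler('xyz',o['tcp_rot']).as_matrix()
kd=np.array([-.054,0,.9985]) # key-down in tool
w=R@kd
print('t',o['time'],'pos',o['tool_pos'].round(1),'j',o['joint_positions'].round(2),'F',o['contact_force'].round(1),'grip',round(o['grip_width'],1))
print('key tilt along uphill',np.arcsin(w@np.array([np.cos(az),np.sin(az),0])).round(3),'left',np.arcsin(w@np.array([-np.sin(az),np.cos(az),0])).round(3),'phi',np.arctan2(R[:,0]@Rt,R[:,0]@U).round(3))
slot=np.array([-3.3,0,98.])
dr=C-2*n
off=R@slot+o['tool_pos']-dr
print('slot-drive: U,Rt,n',(off@np.c_[U,Rt,n]).round(1))
tgt=lambda v:(R.T@v*1).round(3).tolist()
print('tool dirs of U,Rt,n',tgt(U),tgt(Rt),tgt(n),'world x,y,z',tgt(np.eye(3)[0]),tgt(np.eye(3)[1]),tgt(np.eye(3)[2]))
E
python3 st.py
```

```text
time: 7.38
tool_pos: [421.7, -331.1, 390.0]
tcp_rot: [3.082, -0.007, 0.253]
contact_force: [1.1, -0.1, -2.4]
grip_width: 15.9
finger_force: 30.0
time: 8.0
tool_pos: [610.3, -91.8, 380.8]
tcp_rot: [3.081, -0.008, 0.247]
contact_force: [0.1, -0.5, -2.1]
grip_width: 15.8
finger_force: 30.0
time: 8.5
tool_pos: [766.6, 2.2, 376.1]
tcp_rot: [3.078, -0.018, 0.25]
contact_force: [1.6, -1.0, -1.6]
grip_width: 16.0
finger_force: 30.0
t 8.5 pos [766.6   2.2 376.1] j [-0.08  0.91  0.15 -0.06  2.04  1.22] F [ 1.6 -1.  -1.6] grip 16.0
key tilt along uphill -0.01 left -0.073 phi -0.421
slot-drive: U,Rt,n [211.1  10.6  48.1]
tool dirs of U,Rt,n [0.815, 0.346, -0.464] [-0.365, 0.93, 0.053] [-0.45, -0.126, -0.884] world x,y,z [0.969, 0.245, 0.033] [0.247, -0.967, -0.058] [0.018, 0.064, -0.998]
```

```bash
python3 -m creep '[{"hand":0,"tx":0.06,"ty":0.015,"tz":0,"spin":0},{"hand":0,"tx":0.06,"ty":0.015,"tz":0,"spin":0},{"hand":0,"tx":0.06,"ty":0.015,"tz":0,"spin":0}]'; python3 st.py
```

```text
time: 8.88
tool_pos: [834.0, -0.8, 322.3]
tcp_rot: [3.052, -0.114, 0.255]
contact_force: [-0.6, 0.2, -1.2]
grip_width: 15.6
finger_force: 30.0
t 8.875 pos [ 8.340e+02 -8.000e-01  3.223e+02] j [-0.08  1.03  0.04 -0.05  1.93  1.22] F [-0.6  0.2 -1.2] grip 15.6
key tilt along uphill 0.088 left -0.061 phi -0.406
slot-drive: U,Rt,n [251.    4.  -36.6]
tool dirs of U,Rt,n [0.856, 0.356, -0.375] [-0.368, 0.929, 0.041] [-0.363, -0.103, -0.926] world x,y,z [0.961, 0.242, 0.132] [0.251, -0.966, -0.058] [0.114, 0.089, -0.99]
```

```bash
python3 -m creep '[{"hand":0,"tx":0.055,"ty":0.012,"tz":-0.025,"spin":0},{"hand":0,"tx":0.055,"ty":0.012,"tz":-0.025,"spin":0},{"hand":0,"tx":0.055,"ty":0.012,"tz":-0.025,"spin":0},{"hand":0,"tx":0.055,"ty":0.012,"tz":-0.025,"spin":0},{"hand":0,"tx":0.055,"ty":0.012,"tz":-0.025,"spin":0}]'; python3 st.py
```

```text
time: 9.5
tool_pos: [865.5, 12.5, 389.4]
tcp_rot: [2.997, -0.312, 0.279]
contact_force: [-0.8, 0.8, -2.4]
grip_width: 15.8
finger_force: 30.0
t 9.5 pos [865.5  12.5 389.4] j [-0.06  0.97  0.04 -0.04  1.8   1.24] F [-0.8  0.8 -2.4] grip 15.8
key tilt along uphill 0.292 left -0.034 phi -0.389
slot-drive: U,Rt,n [329.2 -15.7   0.5]
tool dirs of U,Rt,n [0.912, 0.37, -0.18] [-0.374, 0.928, 0.014] [-0.172, -0.055, -0.984] world x,y,z [0.915, 0.23, 0.332] [0.262, -0.963, -0.055] [0.307, 0.138, -0.942]
```

```bash
python3 -m creep '[{"hand":0,"tx":0.058,"ty":0.011,"tz":-0.012,"spin":0},{"hand":0,"tx":0.058,"ty":0.011,"tz":-0.012,"spin":0},{"hand":0,"tx":0.058,"ty":0.011,"tz":-0.012,"spin":0},{"hand":0,"tx":0.058,"ty":0.011,"tz":-0.012,"spin":0},{"hand":0,"tx":0.058,"ty":0.011,"tz":-0.012,"spin":0}]'; python3 st.py
```

```text
time: 10.12
tool_pos: [906.6, 29.7, 435.3]
tcp_rot: [2.936, -0.501, 0.316]
contact_force: [-0.0, -0.3, -2.0]
grip_width: 15.5
finger_force: 30.0
t 10.125 pos [906.6  29.7 435.3] j [-0.04  0.94  0.04 -0.03  1.63  1.26] F [-0.  -0.3 -2. ] grip 15.5
key tilt along uphill 0.488 left -0.004 phi -0.383
slot-drive: U,Rt,n [404.6 -40.7  18.7]
tool dirs of U,Rt,n [0.927, 0.374, 0.014] [-0.373, 0.928, -0.016] [0.019, -0.009, -1.0] world x,y,z [0.834, 0.211, 0.51] [0.272, -0.961, -0.048] [0.481, 0.179, -0.859]
```

```bash
python3 -m creep '[{"hand":0,"tx":0.055,"ty":0.011,"tz":-0.01,"spin":0},{"hand":0,"tx":-0.02,"ty":0,"tz":-0.03,"spin":-2.7},{"hand":0,"tx":-0.058,"ty":-0.016,"tz":0,"spin":0},{"hand":0,"tx":-0.058,"ty":-0.016,"tz":0,"spin":0}]';python3 -m creep '[{"hand":0,"tx":-0.058,"ty":-0.016,"tz":0,"spin":0},{"hand":0,"tx":-0.058,"ty":-0.016,"tz":0,"spin":0},{"hand":0,"tx":-0.058,"ty":-0.016,"tz":0,"spin":0},{"hand":0,"tx":0,"ty":0,"tz":0,"spin":0}]'; python3 st.py
```

```text
time: 10.62
tool_pos: [810.9, 22.7, 418.4]
tcp_rot: [2.896, -0.529, 0.376]
contact_force: [1.5, -0.6, -1.4]
grip_width: 16.0
finger_force: 30.0
time: 11.12
tool_pos: [652.3, 13.7, 312.9]
tcp_rot: [2.906, -0.511, 0.371]
contact_force: [0.7, 0.3, -1.1]
grip_width: 15.8
finger_force: 30.0
t 11.125 pos [652.3  13.7 312.9] j [-0.1   0.26  1.56  0.01  0.76  1.15] F [ 0.7  0.3 -1.1] grip 15.8
key tilt along uphill 0.509 left -0.002 phi -0.428
slot-drive: U,Rt,n [128.6   6.2  37.9]
tool dirs of U,Rt,n [0.909, 0.415, 0.034] [-0.414, 0.91, -0.021] [0.04, -0.005, -0.999] world x,y,z [0.813, 0.246, 0.528] [0.316, -0.948, -0.045] [0.489, 0.203, -0.848]
```

```bash
python3 -m creep '[{"hand":0,"tx":-0.051,"ty":-0.0265,"tz":0,"spin":0},{"hand":0,"tx":-0.051,"ty":-0.0265,"tz":0,"spin":0},{"hand":0,"tx":0,"ty":0,"tz":0,"spin":0}]'; python3 st.py; python3 - <<'E'
from dial import *
import pickle
c=cap('wrist','w4.png');t=cap('top','t4.png');s=cap('scene','s4.png');pickle.dump((c,t,s,get_obs()),open('w4.pkl','wb'))
for m in (c,t,s): print('collar proj',proj(m,C),'drive',proj(m,C-2*n))
E
```

```text
time: 11.5
tool_pos: [559.7, 31.9, 254.0]
tcp_rot: [2.903, -0.516, 0.374]
contact_force: [1.1, -0.4, -0.9]
grip_width: 15.4
finger_force: 30.0
t 11.5 pos [559.7  31.9 254. ] j [-0.08  0.15  1.89 -0.01  0.54  1.19] F [ 1.1 -0.4 -0.9] grip 15.4
key tilt along uphill 0.515 left -0.001 phi -0.429
slot-drive: U,Rt,n [18.2 -0.5 33.9]
tool dirs of U,Rt,n [0.909, 0.416, 0.04] [-0.415, 0.909, -0.021] [0.046, -0.003, -0.999] world x,y,z [0.81, 0.246, 0.533] [0.317, -0.947, -0.045] [0.494, 0.206, -0.845]
collar proj [274.80608351 223.55617945] drive [274.8681193 222.8095765]
collar proj [240.35897605 170.86679214] drive [240.45555775 170.60427763]
collar proj [332.18595198 200.56962024] drive [332.42557078 201.08733638]
```

View pics/w4.png

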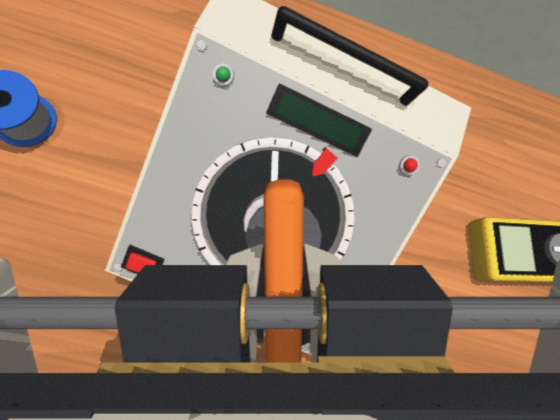

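The wrist view shows the mark pointing straight up the image at (275,165), along the key bar, which is good for φ. The pointer tip is at (314,175), and the bar hides the tang. I'll fit the bezel circle to refine the dial centre.

```bash
cat > fit.py <<'E'
from dial import *
import pickle
from scipy.optimize import least_squares
def fit(c,nm):
    g=cv2.cvtColor(c['color'],cv2.COLOR_RGB2HSV); k=(g[:,:,2]>175)&(g[:,:,1]<45)
    v,u=np.nonzero(g[:,:,2]>=0)
    Kc,R,t=map(np.array,(c['K'],c['R'],c['t']));o=-R.T@t
    d=(np.linalg.inv(Kc)@np.c_[u,v,np.ones_like(u)].T).T@R; p0=dc+14*n
    lam=((p0-o)@n)/(d@n); X=o+d*lam[:,None]-p0; a,b=X@U,X@Rt; rr=np.hypot(a,b)
    # radial intensity: outer edge of bright ring per direction, using V image
    V=cv2.GaussianBlur(g[:,:,2],(3,3),0).astype(float); S=g[:,:,1]
    E=[]
    for th in np.arange(-np.pi,np.pi,.05):
        r=np.arange(48,80,.5);Q=p0+r[:,None]*(np.cos(th)*U+np.sin(th)*Rt)
        px=np.array([proj(c,q) for q in Q]).astype(np.float32)
        val=cv2.remap(V.astype(np.float32),px[:,:1],px[:,1:],cv2.INTER_LINEAR)[:,0]; sat=cv2.remap(S.astype(np.float32),px[:,:1],px[:,1:],cv2.INTER_LINEAR)[:,0]
        gr=np.gradient(val); i=gr.argmax()   # dark disc -> white ring inner edge
        if sat[max(i-6,0):i+6].max()<60 and gr[i]>6: E.append((r[i]*np.cos(th),r[i]*np.sin(th)))
    E=np.array(E)
    f=least_squares(lambda q:np.hypot(E[:,0]-q[0],E[:,1]-q[1])-q[2],[0,0,60],loss='soft_l1')
    print(nm,'centre U,Rt',f.x.round(2),'n',len(E),'res',np.abs(f.fun).mean().round(2))
    return f.x
if __name__=='__main__':
    d=pickle.load(open('d0.pkl','rb'));fit(d['top'],'top');fit(d['scene'],'scene')
    w=pickle.load(open('w4.pkl','rb'))[0];fit(w,'wrist')
    for nm,u,v,h in(('mark o',275,152,5),('mark i',274.5,180,5),('ptr tip',314,175,17),('ptr tail',333,155,17)):print(nm,np.round(ang(w,u,v,h),3))
    print('flange edge?')
E
python3 fit.py
```

```text
top centre U,Rt [-1.76 -0.4  60.7 ] n 115 res 0.69
scene centre U,Rt [ 1.52 -0.45 58.95] n 44 res 0.88
wrist centre U,Rt [-0.43 -2.15 61.72] n 89 res 0.89
mark o [-0.429 56.751]
mark i [-0.446 32.915]
ptr tip [ 0.254 50.817]
ptr tail [ 0.271 72.904]
flange edge?
```

```bash
python3 -m creep '[{"hand":0,"tx":-0.0165,"ty":-0.0075,"tz":0,"spin":0},{"hand":0,"tx":-0.001,"ty":0,"tz":0.018,"spin":0},{"hand":0,"tx":0,"ty":0,"tz":0,"spin":0}]'; python3 st.py|head -3; python3 -m creep '[{"hand":0,"tx":0,"ty":0,"tz":0.003,"spin":0},{"hand":0,"tx":0,"ty":0,"tz":0.003,"spin":0},{"hand":0,"tx":0,"ty":0,"tz":0,"spin":0}]'; python3 st.py|head -3
```

```text
time: 12.02
tool_pos: [561.3, 31.4, 234.4]
tcp_rot: [2.896, -0.529, 0.376]
contact_force: [0.1, 0.4, 0.1]
grip_width: 16.2
finger_force: 30.0
t 12.025 pos [561.3  31.4 234.4] j [-0.08  0.17  1.93 -0.01  0.46  1.19] F [0.1 0.4 0.1] grip 16.2
key tilt along uphill 0.528 left -0.001 phi -0.428
slot-drive: U,Rt,n [11.2 -0.2 16.1]
time: 12.4
tool_pos: [565.3, 32.0, 234.2]
tcp_rot: [2.893, -0.537, 0.379]
contact_force: [-19.1, 5.8, 28.2]
grip_width: 15.5
finger_force: 30.0
t 12.4 pos [565.3  32.  234.2] j [-0.08  0.18  1.93 -0.01  0.45  1.19] F [-19.1   5.8  28.2] grip 15.5
key tilt along uphill 0.537 left 0.001 phi -0.428
slot-drive: U,Rt,n [15.2 -1.4 14.1]
```

```bash
python3 -m creep '[{"hand":0,"tx":0,"ty":0,"tz":-0.014,"spin":0},{"hand":0,"tx":0,"ty":0,"tz":0,"spin":0}]'; python3 st.py|head -3; python3 -m creep '[{"hand":0,"tx":-0.0135,"ty":-0.0062,"tz":0,"spin":0},{"hand":0,"tx":0,"ty":0,"tz":0,"spin":0}]'; python3 st.py|head -3
```

```text
time: 12.65
tool_pos: [555.4, 31.9, 241.0]
tcp_rot: [2.897, -0.527, 0.376]
contact_force: [1.2, -0.3, -1.9]
grip_width: 15.7
finger_force: 30.0
t 12.65 pos [555.4  31.9 241. ] j [-0.08  0.15  1.93 -0.01  0.48  1.19] F [ 1.2 -0.3 -1.9] grip 15.7
key tilt along uphill 0.527 left -0.001 phi -0.428
slot-drive: U,Rt,n [ 9.2  0.1 24.8]
time: 12.9
tool_pos: [541.5, 33.5, 230.0]
tcp_rot: [2.9, -0.522, 0.374]
contact_force: [-0.1, 0.8, -2.2]
grip_width: 15.9
finger_force: 30.0
t 12.9 pos [541.5  33.5 230. ] j [-0.08  0.15  1.97 -0.01  0.45  1.19] F [-0.1  0.8 -2.2] grip 15.9
key tilt along uphill 0.521 left -0.001 phi -0.428
slot-drive: U,Rt,n [-9.   0.2 22.4]
```

```bash
python3 -m creep '[{"hand":0,"tx":0.008,"ty":0.0037,"tz":0,"spin":0},{"hand":0,"tx":0,"ty":0,"tz":0,"spin":0}]'; python3 st.py|head -3; python3 -m creep '[{"hand":0,"tx":0,"ty":0,"tz":0.003,"spin":0},{"hand":0,"tx":0,"ty":0,"tz":0,"spin":0}]'; python3 st.py|head -3
```

```text
time: 13.15
tool_pos: [551.1, 32.4, 237.0]
tcp_rot: [2.897, -0.527, 0.376]
contact_force: [-0.5, 0.6, -1.7]
grip_width: 15.9
finger_force: 30.0
t 13.15 pos [551.1  32.4 237. ] j [-0.08  0.15  1.95 -0.01  0.47  1.19] F [-0.5  0.6 -1.7] grip 15.9
key tilt along uphill 0.526 left -0.001 phi -0.428
slot-drive: U,Rt,n [ 3.3  0.2 23.5]
time: 13.4
tool_pos: [550.9, 32.5, 233.0]
tcp_rot: [2.899, -0.524, 0.375]
contact_force: [-0.2, -0.0, -1.9]
grip_width: 15.7
finger_force: 30.0
t 13.4 pos [550.9  32.5 233. ] j [-0.08  0.16  1.95 -0.01  0.46  1.19] F [-0.2 -0.  -1.9] grip 15.7
key tilt along uphill 0.523 left -0.001 phi -0.428
slot-drive: U,Rt,n [ 0.9  0.1 20.1]
```

Aligned to within about 1 mm, so I'll descend in small steps.

```bash
for i in 1 2; do python3 -m creep '[{"hand":0,"tx":0,"ty":0,"tz":0.004,"spin":0},{"hand":0,"tx":0,"ty":0,"tz":0,"spin":0}]' >/dev/null; python3 st.py|head -3; done
```

```text
t 13.65 pos [553.1  32.3 229.6] j [-0.08  0.17  1.95 -0.01  0.45  1.19] F [-0.4  0.4 -2.1] grip 15.8
key tilt along uphill 0.523 left -0.001 phi -0.428
slot-drive: U,Rt,n [ 1.1 -0.  16.2]
t 13.9 pos [555.3  32.2 226.3] j [-0.08  0.18  1.95 -0.01  0.44  1.19] F [ 0.2  0.1 -2.4] grip 15.8
key tilt along uphill 0.523 left -0.001 phi -0.428
slot-drive: U,Rt,n [ 1.4 -0.1 12.2]
```

```bash
for i in 1 2; do python3 -m creep '[{"hand":0,"tx":-0.0003,"ty":0,"tz":0.004,"spin":0},{"hand":0,"tx":0,"ty":0,"tz":0,"spin":0}]' >/dev/null; python3 st.py|head -3; done
```

```text
t 14.15 pos [557.2  31.9 222.8] j [-0.08  0.18  1.95 -0.01  0.43  1.19] F [-0.9  0.3 -2.6] grip 16.0
key tilt along uphill 0.523 left -0.001 phi -0.428
slot-drive: U,Rt,n [ 1.3 -0.1  8.2]
t 14.4 pos [559.1  31.7 219.3] j [-0.08  0.19  1.95 -0.01  0.42  1.19] F [-0.4  0.6 -1.6] grip 15.6
key tilt along uphill 0.523 left -0.001 phi -0.428
slot-drive: U,Rt,n [ 1.2 -0.1  4.2]
```

Free descent, so the fork is over the tang. I'll seat it the rest of the way.

```bash
for i in 1 2; do python3 -m creep '[{"hand":0,"tx":-0.0005,"ty":0,"tz":0.0022,"spin":0},{"hand":0,"tx":0,"ty":0,"tz":0,"spin":0}]' >/dev/null; python3 st.py|head -3; done
```

```text
t 14.65 pos [559.9  31.4 217.4] j [-0.08  0.2   1.95 -0.01  0.42  1.19] F [ 0.2  0.1 -1.7] grip 15.9
key tilt along uphill 0.523 left -0.001 phi -0.428
slot-drive: U,Rt,n [1.  0.1 2.1]
t 14.9 pos [560.8  31.1 215.4] j [-0.08  0.2   1.95 -0.01  0.41  1.19] F [-0.2  1.4 -2.8] grip 15.6
key tilt along uphill 0.524 left -0.001 phi -0.428
slot-drive: U,Rt,n [ 0.8  0.2 -0.1]
```

```bash
python3 -m creep '[{"hand":0,"tx":-0.0005,"ty":0,"tz":0.002,"spin":0},{"hand":0,"tx":0,"ty":0,"tz":0,"spin":0}]' >/dev/null; python3 st.py|head -3; python3 -m creep '[{"hand":0,"tx":0,"ty":0,"tz":0,"spin":10},{"hand":0,"tx":0,"ty":0,"tz":0,"spin":10},{"hand":0,"tx":0,"ty":0,"tz":0,"spin":0}]'; python3 st.py|head -3; python3 -c "
from h import *;o=get_obs();print(o['moment'])
c=cap('top','t5.png');cv2.imwrite('pics/t5c.png',cv2.resize(c['color'][115:225,185:305],None,fx=5,fy=5,interpolation=cv2.INTER_CUBIC)[:,:,::-1])"
```

```text
t 15.15 pos [561.4  31.  214.7] j [-0.08  0.2   1.96 -0.01  0.41  1.19] F [-8.2  2.   9.4] grip 15.8
key tilt along uphill 0.526 left -0.001 phi -0.428
slot-drive: U,Rt,n [ 1.2  0.2 -1. ]
time: 15.52
tool_pos: [561.8, 30.7, 214.9]
tcp_rot: [3.113, -0.575, -0.033]
contact_force: [-6.0, -0.0, 8.4]
grip_width: 15.9
finger_force: 30.0
t 15.525 pos [561.8  30.7 214.9] j [-0.08  0.2   1.96 -0.01  0.41  1.54] F [-6.  -0.   8.4] grip 15.9
key tilt along uphill 0.522 left 0.017 phi -0.076
slot-drive: U,Rt,n [ 1.4 -0.6 -1. ]
[0.10652378 0.60053041 0.04967714]
```

View pics/t5c.png

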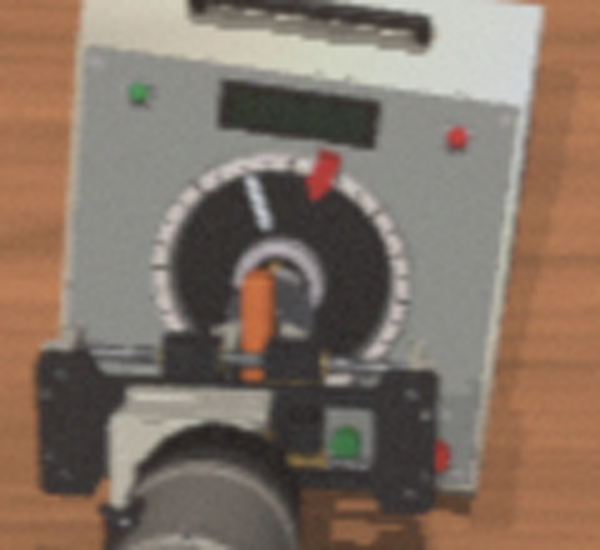

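The key is seated at about 10 N. The mark is at (256,200) in the crop, and the pointer tip is at (315,200). I'll write a measurement for the mark and pointer angles.

```bash
cat > mk.py <<'E'
from dial import *
import pickle,sys
def meas(c,cu=0,cr=0):
    g=cv2.cvtColor(c['color'],cv2.COLOR_RGB2HSV).astype(int); out=[]
    for nm,h,r0,r1 in(('mark',5,30,54),('ptr',17,48,76)):
        v,u=np.mgrid[100:260,150:420] if c['color'].shape[0] else 0
        v,u=v.ravel(),u.ravel();K,R,t=map(np.array,(c['K'],c['R'],c['t']));o=-R.T@t
        d=(np.linalg.inv(K)@np.c_[u,v,np.ones_like(u)].T).T@R;p0=dc+h*n
        X=o+d*(((p0-o)@n)/(d@n))[:,None]-p0;a,b=X@U-cu,X@Rt-cr;r=np.hypot(a,b);th=np.arctan2(b,a)
        H,S,V=g[v,u].T
        w=np.clip(V-100,0,80)*(S<60) if nm=='mark' else ((H<6)|(H>172))*(S>130)*(V>90)*1.
        w=w*(r>r0)*(r<r1)*(abs(th)<1.2)
        out.append((round((th*w).sum()/w.sum(),3),int((w>0).sum())))
    return out
if __name__=='__main__':
    d=pickle.load(open('d0.pkl','rb'))
    print('start top',meas(d['top'],-1.7,-.4),'scene',meas(d['scene'],1.5,-.45))
    print('now top',meas(cap('top'),-1.7,-.4),'scene',meas(cap('scene'),1.5,-.45))
E
python3 mk.py
```

```text
start top [(np.float64(-0.413), 29), (np.float64(0.274), 33)] scene [(np.float64(0.113), 63), (np.float64(0.252), 31)]
now top [(np.float64(-0.413), 28), (np.float64(0.271), 34)] scene [(np.float64(0.113), 64), (np.float64(0.252), 31)]
```

```bash
python3 -m creep '[{"hand":0,"tx":0,"ty":0,"tz":0,"spin":8},{"hand":0,"tx":0,"ty":0,"tz":0,"spin":8},{"hand":0,"tx":0,"ty":0,"tz":0,"spin":0}]'; python3 st.py|head -3;python3 mk.py|tail -1;python3 -c "
from h import *;o=get_obs();print(o['moment'])"
```

```text
time: 16.05
tool_pos: [561.5, 30.1, 214.7]
tcp_rot: [-2.993, -0.558, -0.362]
contact_force: [-8.9, -3.2, 9.1]
grip_width: 15.7
finger_force: 30.0
t 16.05 pos [561.5  30.1 214.7] j [-0.08  0.2   1.96 -0.01  0.41  1.82] F [-8.9 -3.2  9.1] grip 15.7
key tilt along uphill 0.522 left 0.031 phi 0.202
slot-drive: U,Rt,n [ 1.1 -0.8 -1. ]
now top [(np.float64(-0.175), 26), (np.float64(0.274), 33)] scene [(np.float64(0.217), 60), (np.float64(0.273), 25)]
[-0.72145795  0.86890946 -0.47538652]
```

```bash
python3 -m creep '[{"hand":0,"tx":0,"ty":0,"tz":0,"spin":8},{"hand":0,"tx":0,"ty":0,"tz":0,"spin":8},{"hand":0,"tx":0,"ty":0,"tz":0,"spin":8},{"hand":0,"tx":0,"ty":0,"tz":0,"spin":0}]'>/dev/null; python3 st.py|head -3;python3 mk.py|tail -1;python3 -c "
from h import *;o=get_obs();print(o['moment'])
c=cap('top');a=c['color'][125:205,200:285];s=cap('scene');b=s['color'][165:235,300:380]
im=np.zeros((480,790,3),np.uint8);im[:400,:425]=cv2.resize(a,None,fx=5,fy=5,interpolation=cv2.INTER_CUBIC);im[:315,430:790]=cv2.resize(b,None,fx=4.5,fy=4.5,interpolation=cv2.INTER_CUBIC);cv2.imwrite('pics/t6.png',im[:,:,::-1])"
```

```text
t 16.65 pos [560.8  29.9 214.2] j [-0.08  0.2   1.96 -0.01  0.41  2.24] F [-10.   -4.2   8.8] grip 15.9
key tilt along uphill 0.528 left 0.051 phi 0.621
slot-drive: U,Rt,n [ 0.7 -1.7 -1.1]
now top [(np.float64(0.252), 16), (np.float64(0.273), 31)] scene [(np.float64(0.484), 49), (np.float64(0.233), 25)]
[-1.16413936  1.31836206 -0.79738288]
```

View pics/t6.png

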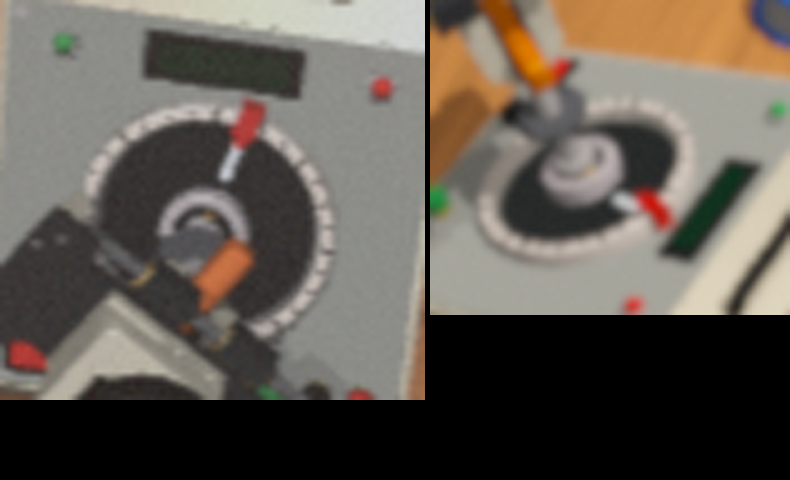

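The mark is now in line with the pointer in both views: at (230,165) against (248,125) in the top crop, and touching in the scene crop. I'll check whether the key is really fully down by comparing the flange with its predicted pixel position.

```bash
python3 - <<'E'
from dial import *
for nm,cu,cr,x0,y0,k in(('scene',1.5,-.45,300,165,4.5),('top',-1.7,-.4,200,125,5)):
    c=cap(nm);b=dc+cu*U+cr*Rt
    f=lambda X:((proj(c,X)+.5-[x0,y0])*k+([430,0] if nm=='scene' else [0,0])).round(0)
    for h in (24,64,72,80): print(nm,h,f(b+h*n), 'tilted toward -U .1:',f(b+22*n+(h-22)*(n-.1*U)))
    print('TCP',f(get_obs()['tool_pos']))
E
```

```text
scene 24 [579. 162.] tilted toward -U .1: [579. 162.]
scene 64 [557. 115.] tilted toward -U .1: [552. 114.]
scene 72 [553. 105.] tilted toward -U .1: [546. 104.]
scene 80 [548.  95.] tilted toward -U .1: [541.  94.]
TCP [519.  48.]
top 24 [203. 235.] tilted toward -U .1: [203. 235.]
top 64 [193. 262.] tilted toward -U .1: [193. 269.]
top 72 [191. 267.] tilted toward -U .1: [190. 276.]
top 80 [189. 273.] tilted toward -U .1: [188. 283.]
TCP [184. 301.]
```

```bash
python3 -m creep '[{"hand":0,"tx":0,"ty":0,"tz":0.002,"spin":0},{"hand":0,"tx":0,"ty":0,"tz":0,"spin":0}]'>/dev/null; python3 st.py|head -3; python3 -m creep '[{"hand":0,"tx":0,"ty":0,"tz":0.002,"spin":1},{"hand":0,"tx":0,"ty":0,"tz":0,"spin":0}]'>/dev/null; python3 st.py|head -3; python3 mk.py|tail -1
```

```text
t 17.2 pos [562.5  30.2 214.7] j [-0.08  0.2   1.96 -0.01  0.41  2.23] F [-18.6  -2.2  21. ] grip 15.9
key tilt along uphill 0.532 left 0.052 phi 0.619
slot-drive: U,Rt,n [ 2.8 -2.3 -1.5]
t 17.45 pos [564.4  30.2 214.8] j [-0.08  0.21  1.95 -0.01  0.4   2.25] F [-23.5  -1.6  30.2] grip 16.0
key tilt along uphill 0.536 left 0.053 phi 0.637
slot-drive: U,Rt,n [ 4.9 -2.6 -2.4]
now top [(np.float64(0.251), 16), (np.float64(0.273), 31)] scene [(np.float64(0.483), 49), (np.float64(0.233), 25)]
```

```bash
python3 -m creep '[{"hand":0,"tx":0,"ty":0,"tz":-0.003,"spin":0},{"hand":0,"tx":0,"ty":0,"tz":-0.003,"spin":-8},{"hand":0,"tx":0,"ty":0,"tz":0,"spin":-8},{"hand":0,"tx":0,"ty":0,"tz":0,"spin":0}]'>/dev/null; python3 st.py; python3 mk.py|tail -1
```

```text
t 18.05 pos [560.4  30.8 215.2] j [-0.08  0.2   1.96 -0.01  0.41  1.97] F [ 0.1  0.8 -1.4] grip 16.1
key tilt along uphill 0.522 left 0.04 phi 0.36
slot-drive: U,Rt,n [ 0.3 -1.9 -0.1]
tool dirs of U,Rt,n [0.935, -0.35, 0.049] [0.352, 0.936, -0.021] [0.039, -0.037, -0.999] world x,y,z [0.741, -0.398, 0.54] [-0.447, -0.894, -0.046] [0.501, -0.207, -0.84]
now top [(np.float64(0.252), 16), (np.float64(0.273), 31)] scene [(np.float64(0.483), 49), (np.float64(0.233), 25)]
```

Unloaded, with the dial where I left it. Now I'll draw the key off along n.

```bash
python3 -m creep '[{"hand":0,"tx":0,"ty":0,"tz":-0.005,"spin":0},{"hand":0,"tx":0,"ty":0,"tz":-0.01,"spin":0},{"hand":0,"tx":0,"ty":0,"tz":-0.02,"spin":0},{"hand":0,"tx":0,"ty":0,"tz":-0.05,"spin":0},{"hand":0,"tx":0,"ty":0,"tz":-0.05,"spin":0}]'>/dev/null; python3 st.py; python3 - <<'E'
from mk import *
t=cap('top');s=cap('scene');print(meas(t,-1.7,-.4))
a=t['color'][125:205,200:285];o=get_obs();u,v=proj(s,o['tool_pos']).astype(int);print(u,v);b=s['color'][v-30:v+70,u-40:u+60]
im=np.zeros((480,800,3),np.uint8);im[:320,:340]=cv2.resize(a,None,fx=4,fy=4,interpolation=cv2.INTER_CUBIC);im[:450,345:795]=cv2.resize(b,None,fx=4.5,fy=4.5,interpolation=cv2.INTER_CUBIC);cv2.imwrite('pics/t7.png',im[:,:,::-1])
E
```

```text
t 18.775 pos [486.   37.2 330. ] j [-0.08 -0.08  1.91 -0.    0.74  1.97] F [ 1.4  0.1 -1.6] grip 16.0
key tilt along uphill 0.521 left 0.04 phi 0.359
slot-drive: U,Rt,n [ -6.9   0.9 136.7]
tool dirs of U,Rt,n [0.936, -0.35, 0.049] [0.351, 0.936, -0.021] [0.038, -0.037, -0.999] world x,y,z [0.742, -0.398, 0.54] [-0.446, -0.894, -0.046] [0.501, -0.207, -0.84]
[(np.float64(0.252), 16), (np.float64(0.273), 31)]
297 132
```

View pics/t7.png

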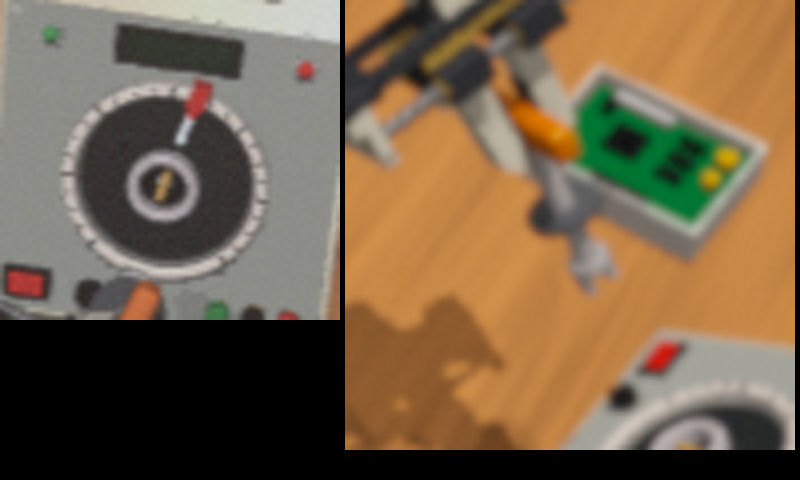

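The dial is set: the mark and pointer are collinear, the tang lines up, and the key is off and in the gripper. To re-seat it I'll put the tool's x axis in the tilt plane, then use the stand's hole to pivot the key upright in the grip.

```bash
python3 -m creep '[{"hand":0,"tx":0,"ty":0,"tz":0,"spin":-10.3},{"hand":0,"tx":0,"ty":0,"tz":0,"spin":-10.3},{"hand":0,"tx":0,"ty":0,"tz":0,"spin":0}]'>/dev/null
cat > st2.py <<'E'
from dial import *
from scipy.spatial.transform import Rotation as Ro
M=np.array([429.8,-347.3,65])
o=get_obs();R=Ro.from_euler('xyz',o['tcp_rot']).as_matrix()
kd=np.array([-.054,0,.9985]);f=o['tool_pos']+R@np.array([-4,0,112.])
print('t',o['time'],'tcp',o['tool_pos'].round(1),'j',o['joint_positions'].round(2),'F',o['contact_force'].round(1),'mom',o['moment'].round(2),'grip',round(o['grip_width'],1),round(o['finger_force']))
print('fork-mouth',(f-M).round(1),'tcp-mouth',(o['tool_pos']-M).round(1),'R',R.round(3).tolist())
print('tool delta to put fork at mouth+35', (R.T@(M+[0,0,35]-f)).round(1))
E
python3 st2.py
```

```text
t 19.25 tcp [487.   37.1 328.1] j [-0.08 -0.07  1.91 -0.    0.73  1.61] F [-0.2 -0.3 -1.1] mom [ 0.07  0.55 -0.02] grip 15.8 30
fork-mouth [114.3 379.7 166.8] tcp-mouth [ 57.2 384.4 263.1] R [[0.834, -0.113, 0.54], [-0.104, -0.993, -0.046], [0.541, -0.018, -0.841]]
tool delta to put fork at mouth+35 [-127.   392.5   66.5]
```

```bash
python3 -m creep '[{"hand":0,"tx":-0.01,"ty":0.056,"tz":0,"spin":0},{"hand":0,"tx":-0.018,"ty":0.056,"tz":0,"spin":0},{"hand":0,"tx":-0.018,"ty":0.056,"tz":0.005,"spin":0},{"hand":0,"tx":-0.018,"ty":0.056,"tz":0.01,"spin":0},{"hand":0,"tx":-0.018,"ty":0.056,"tz":0.01,"spin":0}]'>/dev/null;python3 -m creep '[{"hand":0,"tx":-0.02,"ty":0.056,"tz":0.01,"spin":0},{"hand":0,"tx":-0.02,"ty":0.05,"tz":0.01,"spin":0},{"hand":0,"tx":0,"ty":0,"tz":0,"spin":0}]'>/dev/null;python3 st2.py
```

```text
t 20.25 tcp [ 366.4 -336.8  216.6] j [-1.21  0.17  1.99  0.71  0.85  0.04] F [ 0.1  0.6 -2.4] mom [0.13 0.51 0.06] grip 16.0 30
fork-mouth [-6.5  5.7 55.2] tcp-mouth [-63.4  10.5 151.6] R [[0.834, -0.12, 0.538], [-0.112, -0.993, -0.047], [0.54, -0.021, -0.842]]
tool delta to put fork at mouth+35 [-4.8  5.3 20.8]
```

```bash
python3 - <<'E'
from h import *
from scipy.spatial.transform import Rotation as Ro
s=cap('scene');t=cap('top');o=get_obs();R=Ro.from_euler('xyz',o['tcp_rot']).as_matrix();P=o['tool_pos']
for nm,c in(('scene',s),('top',t)):
    print(nm,'pred end',[proj(c,P+R@np.array([2+L,0,-7+.054*L])).round(1).tolist() for L in(45,25)],'fork',proj(c,P+R@np.array([-4,0,112.])).round(1),'flange',proj(c,P+R@np.array([-1,0,56.])).round(1), 'pivot +.15 end',proj(c,P+R@np.array([2+45,0,-7+.2*45])).round(1))
    g=cv2.cvtColor(c['color'],cv2.COLOR_RGB2HSV);u,v=proj(c,P).astype(int)
    m=cv2.inRange(g,(4,190,150),(15,255,255));k=np.zeros_like(m);k[v-35:v+35,u-35:u+35]=1;m*=k
    n,l,stt,ce=cv2.connectedComponentsWithStats(m)
    for i in range(1,n):
        if stt[i,4]>15: r=cv2.minAreaRect(np.argwhere(l==i)[:,::-1].astype(np.float32));print('  orange',stt[i].tolist(),cv2.boxPoints(r).round(1).tolist())
E
```

```text
scene pred end [[188.9, 254.1], [184.1, 252.1]] fork [204.7 279.8] flange [192.7 266.1] pivot +.15 end [190.6 255.9]
  orange [169, 243, 23, 16, 45] [[166.3000030517578, 248.10000610351562], [169.5, 242.10000610351562], [191.6999969482422, 253.89999389648438], [188.5, 259.79998779296875]]
top pred end [[385.2, 248.0], [383.6, 255.1]] fork [375.6 241.1] flange [378.3 251.3] pivot +.15 end [384.9 246.6]
```

```bash
python3 - <<'E'
from h import *
import pickle
from scipy.spatial.transform import Rotation as Ro
from scipy.optimize import minimize_scalar
def run(c,o,nm):
    R=Ro.from_euler('xyz',o['tcp_rot']).as_matrix();P=o['tool_pos']
    g=cv2.cvtColor(c['color'],cv2.COLOR_RGB2HSV).astype(int);u0,v0=proj(c,P).astype(int)
    v,u=np.mgrid[v0-32:v0+33,u0-32:u0+33];h=g[v,u];w=((h[...,0]>=3)&(h[...,0]<=16)&(h[...,1]>185)&(h[...,2]>110)).astype(np.uint8)
    n,l,st,_=cv2.connectedComponentsWithStats(w);i=1+st[1:,4].argmax();y,x=np.nonzero(l==i);p=np.c_[x,y].astype(float);m=p.mean(0);e=np.linalg.svd(p-m,full_matrices=0)[2][0];e*=np.sign(e[0])
    far=(p-m)@e
    def d(b): # bar direction angle b below tool x
        q=lambda L:proj(c,P+R@(np.array([2,0,-7])+L*np.array([np.cos(b),0,np.sin(b)])))
        k=q(45)-q(-10);return k/np.linalg.norm(k),q(45)
    print(nm,'pix',len(p),'slope',np.arctan2(*e[::-1]).round(3),'ends',(m+e*far.min()+[u0-32,v0-32]).round(1),(m+e*far.max()+[u0-32,v0-32]).round(1))
    for b in(-.1,0,.054,.1,.2,.3): k,q=d(b);print('   b',b,np.arctan2(k[1],k[0]).round(3),q.round(1))
w,t,s,o=pickle.load(open('w4.pkl','rb'));run(s,o,'w4');run(t,o,'w4top')
o=get_obs();run(cap('scene'),o,'now')
t=cap('top');run(t,o,'nowtop')
E
```

```text
w4 pix 105 slope -0.031 ends [324.1 162.2] [340.1 161.7]
   b -0.1 -0.35 [338.5 157. ]
   b 0 -0.258 [339.2 158.4]
   b 0.054 -0.211 [339.6 159.1]
   b 0.1 -0.17 [339.8 159.8]
   b 0.2 -0.086 [340.3 161.2]
   b 0.3 -0.003 [340.5 162.6]Traceback (most recent call last):
  File "<stdin>", line 16, in <module>
  File "<stdin>", line 9, in run
ValueError: attempt to get argmax of an empty sequence
```

```bash
python3 - <<'E'
from h import *
import pickle
from scipy.spatial.transform import Rotation as Ro
# outer end cap of bar: predicted vs seen, in both epochs; plus lower-edge line
def run(c,o,nm):
    R=Ro.from_euler('xyz',o['tcp_rot']).as_matrix();P=o['tool_pos'];g=cv2.cvtColor(c['color'],cv2.COLOR_RGB2HSV).astype(int);u0,v0=proj(c,P).astype(int)
    v,u=np.mgrid[v0-32:v0+33,u0-32:u0+33];h=g[v,u];w=((h[...,0]>=3)&(h[...,0]<=16)&(h[...,1]>185)&(h[...,2]>110)).astype(np.uint8)
    n,l,st,_=cv2.connectedComponentsWithStats(w);i=1+st[1:,4].argmax();y,x=np.nonzero(l==i);p=np.c_[x+u0-32,y+v0-32].astype(float)
    k=lambda b,L:proj(c,P+R@(np.array([2,0,-7])+L*np.array([np.cos(b),0,np.sin(b)])))
    e=k(.054,45)-k(.054,0);e/=np.linalg.norm(e);nn=np.array([-e[1],e[0]])
    a=(p-k(.054,0))@e;b=(p-k(.054,0))@nn
    print(nm,len(p),'along',a.min().round(1),a.max().round(1))
    for lo in np.arange(a.min(),a.max(),3): q=(a>=lo)&(a<lo+3);print('   ',lo.round(1),'centre off',((b[q].min()+b[q].max())/2).round(2),'width',(np.ptp(b[q])+1).round(1))
    print('   pred L=45: ',[(x,((k(x,45)-k(.054,0))@nn).round(2)) for x in(-.1,.054,.2)])
w,t,s,o=pickle.load(open('w4.pkl','rb'));run(s,o,'w4');o=get_obs();run(cap('scene'),o,'now')
E
```

```text
w4 105 along 1.6 17.5
    1.6 centre off -0.03 width 7.7
    4.6 centre off 1.08 width 8.7
    7.6 centre off 1.22 width 9.7
    10.6 centre off 1.85 width 7.7
    13.6 centre off 1.01 width 9.8
    16.6 centre off 0.83 width 7.1
   pred L=45:  [(-0.1, np.float64(-2.3)), (0.054, np.float64(-0.0)), (0.2, np.float64(2.17))]
now 109 along -10.2 14.8
    -10.2 centre off -3.02 width 4.2
    -7.2 centre off -2.53 width 6.4
    -4.2 centre off -1.73 width 6.9
    -1.2 centre off -0.66 width 6.9
    1.8 centre off 1.41 width 4.2
    4.8 centre off 1.75 width 3.8
    7.8 centre off 0.47 width 7.7
    10.8 centre off 0.08 width 7.7
    13.8 centre off -0.62 width 4.2
   pred L=45:  [(-0.1, np.float64(-1.13)), (0.054, np.float64(-0.0)), (0.2, np.float64(1.06))]
```

```bash
python3 -m creep '[{"hand":0,"tx":-0.0115,"ty":0.003,"tz":0.0175,"spin":0},{"hand":0,"tx":-0.0115,"ty":0.003,"tz":0.0175,"spin":0},{"hand":0,"tx":0,"ty":0,"tz":0,"spin":0}]'>/dev/null;python3 st2.py
```

```text
t 20.775 tcp [ 367.5 -337.   176.2] j [-1.21  0.23  2.05  0.79  0.76 -0.08] F [ 0.3  0.4 -1.4] mom [0.05 0.53 0.05] grip 15.7 30
fork-mouth [-5.2  5.9 14.8] tcp-mouth [-62.3  10.3 111.2] R [[0.835, -0.11, 0.539], [-0.103, -0.994, -0.043], [0.541, -0.019, -0.841]]
tool delta to put fork at mouth+35 [ 15.9   4.9 -13.9]
```

```bash
python3 -m creep '[{"hand":0,"tx":-0.002,"ty":0.006,"tz":-0.001,"spin":0},{"hand":0,"tx":0,"ty":0,"tz":0,"spin":0}]'>/dev/null;python3 st2.py|sed -n 2p; python3 -m creep '[{"hand":0,"tx":0,"ty":0,"tz":0.005,"spin":0},{"hand":0,"tx":0,"ty":0,"tz":0,"spin":0}]'>/dev/null;python3 st2.py
```

```text
fork-mouth [-8.1 -2.9 16.1] tcp-mouth [-65.3   2.1 112.4] R [[0.834, -0.111, 0.541], [-0.102, -0.994, -0.048], [0.542, -0.015, -0.84]]
t 21.275 tcp [ 367.  -344.5  171.9] j [-1.22  0.25  2.04  0.8   0.76 -0.1 ] F [-0.7  0.9 -2.1] mom [0.07 0.55 0.02] grip 16.0 30
fork-mouth [-5.7 -1.9 10.6] tcp-mouth [-62.8   2.8 106.9] R [[0.834, -0.111, 0.54], [-0.103, -0.994, -0.045], [0.541, -0.018, -0.841]]
tool delta to put fork at mouth+35 [ 17.8  -2.9 -17.6]
```

```bash
python3 -m creep '[{"hand":0,"tx":0,"ty":-0.0015,"tz":0.006,"spin":0},{"hand":0,"tx":0,"ty":0,"tz":0.004,"spin":0},{"hand":0,"tx":0,"ty":0,"tz":0,"spin":0}]'>/dev/null;python3 st2.py|head -2; python3 -m creep '[{"hand":0,"tx":0,"ty":0,"tz":0.005,"spin":0},{"hand":0,"tx":0,"ty":0,"tz":0,"spin":0}]'>/dev/null;python3 st2.py|head -2
```

```text
t 21.65 tcp [ 372.7 -343.4  163.3] j [-1.2   0.27  2.05  0.82  0.73 -0.12] F [ 1.2 -0.  -2.1] mom [0.14 0.34 0.06] grip 15.7 30
fork-mouth [ 0.  -0.8  2. ] tcp-mouth [-57.1   3.9  98.3] R [[0.834, -0.111, 0.54], [-0.103, -0.994, -0.045], [0.541, -0.018, -0.841]]
t 21.9 tcp [ 375.3 -343.8  159.2] j [-1.2   0.28  2.05  0.83  0.72 -0.12] F [ 1.7 -0.4 -1.5] mom [0.18 0.09 0.04] grip 15.9 30
fork-mouth [ 2.7 -1.2 -2.1] tcp-mouth [-54.5   3.5  94.2] R [[0.834, -0.111, 0.54], [-0.103, -0.994, -0.045], [0.542, -0.018, -0.84]]
```

```bash
for i in 1 2; do python3 -m creep '[{"hand":0,"tx":0,"ty":0,"tz":0.005,"spin":0},{"hand":0,"tx":0,"ty":0,"tz":0,"spin":0}]'>/dev/null;python3 st2.py|head -2;done
```

```text
t 22.15 tcp [ 377.9 -344.3  155.2] j [-1.19  0.29  2.05  0.84  0.71 -0.13] F [ 0.1 -0.   0.9] mom [0.16 0.32 0.08] grip 15.7 30
fork-mouth [ 5.3 -1.7 -6.1] tcp-mouth [-51.9   3.   90.2] R [[0.834, -0.111, 0.54], [-0.102, -0.994, -0.046], [0.542, -0.017, -0.84]]
t 22.4 tcp [ 381.6 -346.3  154.3] j [-1.19  0.3   2.05  0.85  0.7  -0.14] F [-9.9  3.7 25.7] mom [ 0.61 -0.46  0.34] grip 15.8 30
fork-mouth [ 9.3 -4.3 -6.8] tcp-mouth [-48.2   1.   89.3] R [[0.832, -0.112, 0.544], [-0.1, -0.994, -0.051], [0.546, -0.012, -0.838]]
```

```bash
python3 -m creep '[{"hand":0,"tx":0,"ty":-0.001,"tz":-0.004,"spin":0},{"hand":0,"tx":0.004,"ty":-0.001,"tz":0.0027,"spin":0},{"hand":0,"tx":0,"ty":0,"tz":0,"spin":0}]'>/dev/null;python3 st2.py|head -2; python3 -m creep '[{"hand":0,"tx":0.0033,"ty":0,"tz":0.0022,"spin":0},{"hand":0,"tx":0,"ty":0,"tz":0,"spin":0}]'>/dev/null;python3 st2.py|head -2
```

```text
t 22.775 tcp [ 383.8 -343.5  155.4] j [-1.18  0.29  2.04  0.84  0.7  -0.12] F [-7.   1.5 13. ] mom [0.25 0.18 0.04] grip 15.5 30
fork-mouth [11.2 -1.2 -5.8] tcp-mouth [-46.    3.8  90.4] R [[0.834, -0.111, 0.541], [-0.101, -0.994, -0.048], [0.543, -0.015, -0.84]]
t 23.025 tcp [ 388.  -344.3  156.1] j [-1.17  0.3   2.04  0.84  0.7  -0.11] F [-8.1  3.4 19. ] mom [ 0.4  -0.08  0.16] grip 15.9 30
fork-mouth [15.6 -2.1 -5. ] tcp-mouth [-41.8   3.   91.1] R [[0.833, -0.111, 0.542], [-0.101, -0.994, -0.049], [0.544, -0.014, -0.839]]
```

```bash
python3 -m creep '[{"hand":0,"tx":0.0022,"ty":0,"tz":-0.0034,"spin":0},{"hand":0,"tx":0,"ty":0,"tz":0,"spin":0}]'>/dev/null;python3 st2.py|head -2; python3 -m creep '[{"hand":0,"tx":0.004,"ty":-0.001,"tz":0.0027,"spin":0},{"hand":0,"tx":0,"ty":0,"tz":0,"spin":0}]'>/dev/null;python3 st2.py|head -2
```

```text
t 23.275 tcp [ 387.4 -343.2  158.1] j [-1.17  0.29  2.03  0.83  0.71 -0.1 ] F [ 1.2  0.  -1.3] mom [-0.06  0.33 -0.02] grip 15.8 30
fork-mouth [14.6 -0.6 -3.3] tcp-mouth [-42.4   4.1  93.1] R [[0.835, -0.111, 0.539], [-0.103, -0.994, -0.046], [0.541, -0.017, -0.841]]
t 23.525 tcp [ 392.5 -342.4  157.7] j [-1.16  0.3   2.03  0.83  0.7  -0.09] F [ 0.4  0.9 -2.1] mom [0.09 0.57 0.01] grip 15.7 30
fork-mouth [19.7  0.3 -3.6] tcp-mouth [-37.3   4.9  92.7] R [[0.835, -0.11, 0.539], [-0.103, -0.994, -0.045], [0.541, -0.018, -0.841]]
```

```bash
python3 -m creep '[{"hand":0,"tx":0.022,"ty":0,"tz":-0.034,"spin":0},{"hand":0,"tx":0,"ty":0,"tz":0,"spin":0}]'>/dev/null; python3 - <<'E'
from h import *
from scipy.spatial.transform import Rotation as Ro
c=cap('wrist');o=get_obs();R=Ro.from_euler('xyz',o['tcp_rot']).as_matrix();P=o['tool_pos']
def pt(b,x,y,z): # key coords: x along bar,y,z down from bar centre
    ex=np.array([np.cos(b),0,np.sin(b)]);ez=np.array([-np.sin(b),0,np.cos(b)]);return proj(c,P+R@(np.array([2,0,-7])+x*ex+np.array([0,y,0])+z*ez))
for b in(-.15,-.05,.05,.15,.25):
    print(b,'bar end top',pt(b,45,0,-11).round(0),'flange L/R rim x=17',pt(b,17,15,58).round(0),pt(b,17,-15,58).round(0),'x=8',pt(b,8,21.5,58).round(0),pt(b,8,-21.5,58).round(0),'fork',pt(b,0,0,119).round(0))
g=cv2.cvtColor(c['color'],cv2.COLOR_RGB2HSV).astype(int)
m=(g[...,0]>=3)&(g[...,0]<=16)&(g[...,1]>200)
grey=(g[...,1]<75)&(g[...,2]>50)
for u in(230,235,240,245,250,255,310,315,320,325,330,335):
    r=[v for v in range(140,265) if grey[v,u] and grey[v+1,u] and grey[v+2,u]]
    print(u,'grey rows',(r[0],r[-1],len(r)) if r else None, 'HSV@200',g[200,u].tolist(),'@225',g[225,u].tolist())
E
```

```text
-0.15 bar end top [282. 204.] flange L/R rim x=17 [308. 195.] [256. 195.] x=8 [319. 209.] [245. 209.] fork [282. 182.]
-0.05 bar end top [282. 196.] flange L/R rim x=17 [308. 203.] [256. 203.] x=8 [319. 217.] [245. 217.] fork [282. 196.]
0.05 bar end top [282. 190.] flange L/R rim x=17 [307. 212.] [256. 212.] x=8 [318. 226.] [246. 226.] fork [282. 211.]
0.15 bar end top [282. 185.] flange L/R rim x=17 [307. 220.] [257. 220.] x=8 [318. 235.] [246. 235.] fork [282. 226.]
0.25 bar end top [282. 182.] flange L/R rim x=17 [307. 230.] [257. 230.] x=8 [318. 244.] [246. 244.] fork [282. 241.]
230 grey rows (256, 263, 8) HSV@200 [12, 151, 213] @225 [12, 152, 208]
235 grey rows (254, 263, 10) HSV@200 [12, 151, 214] @225 [12, 146, 189]
240 grey rows (208, 263, 56) HSV@200 [13, 151, 214] @225 [126, 10, 132]
245 grey rows (249, 263, 15) HSV@200 [12, 150, 197] @225 [107, 166, 189]
250 grey rows (235, 264, 30) HSV@200 [12, 149, 198] @225 [108, 160, 191]
255 grey rows (228, 264, 37) HSV@200 [13, 152, 200] @225 [108, 161, 188]
310 grey rows (227, 264, 38) HSV@200 [12, 149, 192] @225 [107, 154, 191]
315 grey rows (234, 264, 31) HSV@200 [12, 147, 192] @225 [108, 165, 198]
320 grey rows (248, 264, 17) HSV@200 [12, 150, 192] @225 [107, 161, 200]
325 grey rows (207, 263, 57) HSV@200 [13, 149, 190] @225 [120, 10, 129]
330 grey rows (209, 263, 55) HSV@200 [11, 148, 195] @225 [150, 9, 115]
335 grey rows (256, 264, 9) HSV@200 [12, 147, 199] @225 [12, 151, 198]
```

```bash
python3 - <<'E'
from h import *
from scipy.optimize import least_squares
from scipy.spatial.transform import Rotation as Ro
c=cap('wrist');o=get_obs();R=Ro.from_euler('xyz',o['tcp_rot']).as_matrix();P=o['tool_pos']
g=cv2.cvtColor(c['color'],cv2.COLOR_RGB2HSV).astype(int)
E=[]
for u in list(range(243,262))+list(range(303,323)):
    S=g[:,u,1];r=[v for v in range(215,262) if (S[v:v+4]<75).all() and S[v-2]>=75]
    if r: v=r[0];a,b=S[v-1],S[v];E.append((u,v-.5))
print(E)
bar=[(u,min([v for v in range(150,260) if 3<=g[v,u,0]<=10 and g[v,u,1]>190] or [0])) for u in range(262,304,3)];print('bar top rows',bar)
E=np.array(E,float);lo=E[:,1]>222;E=E[lo]
def res(q,b):
    xf,yf,zf=q;nn=R@np.array([-np.sin(b),0,np.cos(b)]);X0=P+R@np.array([xf,yf,zf])
    return [np.linalg.norm(onplane(c,u,v,X0,nn)-X0)-23 for u,v in E]
for b in(.05,.15,.25):
    f=least_squares(res,[0,0,50],args=(b,),loss='soft_l1');q=f.x
    # key axis from flange top up 58 to bar centre
    print(b,'flange centre tool',q.round(1),'res',np.abs(f.fun).mean().round(2),'-> bar centre',(q-58*np.array([-np.sin(b),0,np.cos(b)])).round(1),'fork',(q+61*np.array([-np.sin(b),0,np.cos(b)])).round(1))
w=c
E
```

```text
[(243, 248.5), (244, 249.5), (245, 248.5), (246, 245.5), (247, 241.5), (248, 237.5), (249, 235.5), (250, 234.5), (251, 233.5), (252, 231.5), (253, 230.5), (254, 229.5), (255, 227.5), (256, 226.5), (257, 225.5), (258, 224.5), (259, 223.5), (260, 223.5), (261, 222.5), (304, 222.5), (305, 223.5), (306, 223.5), (307, 224.5), (308, 225.5), (309, 225.5), (310, 227.5), (311, 228.5), (312, 230.5), (313, 231.5), (314, 232.5), (315, 233.5), (316, 235.5), (317, 236.5), (318, 239.5), (319, 243.5), (320, 247.5), (321, 248.5), (322, 249.5)]
bar top rows [(262, 0), (265, 0), (268, 0), (271, 0), (274, 0), (277, 0), (280, 0), (283, 0), (286, 0), (289, 0), (292, 0), (295, 0), (298, 0), (301, 0)]
0.05 flange centre tool [-9.9  0.2 49.4] res 0.25 -> bar centre [-7.   0.2 -8.5] fork [-13.    0.2 110.4]
0.15 flange centre tool [-9.9  0.2 48.2] res 0.22 -> bar centre [-1.2  0.2 -9.2] fork [-19.    0.2 108.5]
0.25 flange centre tool [-9.7  0.2 47.3] res 0.21 -> bar centre [ 4.6  0.2 -8.9] fork [-24.8   0.2 106.4]
```

The wrist fit shows the key has pivoted about 0.2 rad towards upright in the grip, with the flange centre at tool (-9.9, 0.2, 48.5). So the fork was in the hole. I'll update the key model and carry on pivoting and inserting.

```bash
cat > st3.py <<'E'
from dial import *
import sys
from scipy.spatial.transform import Rotation as Ro
M=np.array([429.8,-347.3,65]);b=float(sys.argv[1]) if len(sys.argv)>1 else .18
o=get_obs();R=Ro.from_euler('xyz',o['tcp_rot']).as_matrix()
kd=np.array([-np.sin(b),0,np.cos(b)]);f=o['tool_pos']+R@(np.array([2,.2,-8.5])+118*kd);w=R@kd
ax=f-w*((f-M)[2]/w[2])-M
print('t',o['time'],'tcp-M',(o['tool_pos']-M).round(1),'F',o['contact_force'].round(1),'mom',o['moment'].round(2),'| fork-mouth',(f-M).round(1),'keydown',w.round(3),'axis at mouth level',ax[:2].round(1))
if len(sys.argv)>2: print('R',R.round(3).tolist(),'tool move to axis-on-mouth, fork 10 above',(R.T@(M-w*(10/-w[2])-f)).round(1))
E
python3 st3.py .18 x
```

```text
t 23.875 tcp-M [-37.6   4.1 133.3] F [ 0.4 -0.3 -2.2] mom [ 0.13  0.51 -0.03] | fork-mouth [ 4.5  1.  32.5] keydown [ 0.382 -0.027 -0.924] axis at mouth level [17.9  0.1]
R [[0.835, -0.11, 0.54], [-0.102, -0.994, -0.046], [0.541, -0.017, -0.841]] tool move to axis-on-mouth, fork 10 above [-19.3   2.   14.3]
```

```bash
python3 -m creep '[{"hand":0,"tx":-0.019,"ty":0.001,"tz":0.014,"spin":0},{"hand":0,"tx":0,"ty":0,"tz":0,"spin":0}]'>/dev/null; python3 st3.py .18; python3 -m creep '[{"hand":0,"tx":-0.0027,"ty":0,"tz":0.015,"spin":0},{"hand":0,"tx":0,"ty":0,"tz":0,"spin":0}]'>/dev/null; python3 st3.py .18
```

```text
t 24.125 tcp-M [-46.8   5.6 109.3] F [ 0.4 -0.1 -0.6] mom [ 0.06  0.47 -0.02] | fork-mouth [-5.   3.   8.4] keydown [ 0.38  -0.022 -0.925] axis at mouth level [-1.5  2.8]
t 24.375 tcp-M [-39.8   4.2  96.5] F [ 0.3  0.  -2.2] mom [0.06 0.53 0.07] | fork-mouth [ 2.3  1.3 -4.3] keydown [ 0.381 -0.025 -0.924] axis at mouth level [0.5 1.4]
```

```bash
for i in 1 2 3; do python3 -m creep '[{"hand":0,"tx":-0.001,"ty":0.0003,"tz":0.005,"spin":0},{"hand":0,"tx":0,"ty":0,"tz":0,"spin":0}]'>/dev/null; python3 st3.py .18;done
```

```text
t 24.625 tcp-M [-38.1   3.4  92.7] F [ 0.7  0.1 -2.1] mom [0.1  0.49 0.05] | fork-mouth [ 4.   0.2 -8.1] keydown [ 0.382 -0.026 -0.924] axis at mouth level [0.7 0.5]
t 24.875 tcp-M [-36.4   3.   87.8] F [ 0.1  0.2 -1.2] mom [ 0.08  0.51 -0.01] | fork-mouth [  5.7  -0.2 -13. ] keydown [ 0.382 -0.026 -0.924] axis at mouth level [0.3 0.2]
t 25.125 tcp-M [-34.6   2.6  83. ] F [ 0.6  0.  -1.4] mom [0.11 0.53 0.04] | fork-mouth [  7.5  -0.5 -17.8] keydown [ 0.382 -0.026 -0.924] axis at mouth level [ 0.1 -0. ]
```

```bash
for i in 1 2 3; do python3 -m creep '[{"hand":0,"tx":0.005,"ty":-0.0006,"tz":0.0032,"spin":0},{"hand":0,"tx":0,"ty":0,"tz":0,"spin":0}]'>/dev/null; python3 st3.py .18;done
```

```text
t 25.375 tcp-M [-28.5   2.3  83.3] F [-1.9  0.3 -2.6] mom [-0.04  1.   -0.07] | fork-mouth [ 13.6  -0.9 -17.5] keydown [ 0.381 -0.027 -0.924] axis at mouth level [ 6.4 -0.4]
t 25.625 tcp-M [-22.4   2.1  83.4] F [-1.7 -1.1 -2.5] mom [-0.24  1.   -0.11] | fork-mouth [ 19.7  -1.1 -17.3] keydown [ 0.382 -0.027 -0.924] axis at mouth level [12.5 -0.6]
t 25.875 tcp-M [-16.3   2.   83.5] F [-1.1 -2.4 -2.3] mom [-0.39  0.95 -0.28] | fork-mouth [ 25.8  -1.2 -17.3] keydown [ 0.382 -0.027 -0.924] axis at mouth level [18.6 -0.7]
```

```bash
for i in 1 2; do python3 -m creep '[{"hand":0,"tx":0.0007,"ty":0,"tz":0.01,"spin":0},{"hand":0,"tx":0,"ty":0,"tz":0,"spin":0}]'>/dev/null; python3 st3.py .32;done
```

```text
t 26.125 tcp-M [-10.6   2.   74.5] F [-1.6 -2.4 -2.5] mom [-0.31  1.01 -0.14] | fork-mouth [ 15.9   0.8 -31.5] keydown [ 0.249 -0.01  -0.968] axis at mouth level [7.8 1.1]
t 26.375 tcp-M [-4.6  1.5 66.5] F [-2.  -1.8 -3.6] mom [-0.2   1.07 -0.16] | fork-mouth [ 21.9   0.3 -39.5] keydown [ 0.249 -0.01  -0.968] axis at mouth level [11.7  0.7]
```

```bash
for i in 1 2; do python3 -m creep '[{"hand":0,"tx":0.0005,"ty":0.0004,"tz":0.0056,"spin":0},{"hand":0,"tx":0,"ty":0,"tz":0,"spin":0}]'>/dev/null; python3 st3.py .5;done
```

```text
t 26.625 tcp-M [-1.3  0.7 62.4] F [-1.3 -1.4 -2.6] mom [-0.16  1.08 -0.16] | fork-mouth [  4.4   1.8 -47. ] keydown [ 0.073  0.01  -0.997] axis at mouth level [1.  1.3]
t 26.875 tcp-M [ 2.2 -0.  58.1] F [-2.7 -1.4 -3. ] mom [-0.13  1.09 -0.17] | fork-mouth [  7.9   1.1 -51.4] keydown [ 0.073  0.01  -0.997] axis at mouth level [4.1 0.6]
```

```bash
python3 -m creep '[{"hand":0,"tx":-0.0012,"ty":0,"tz":0.0022,"spin":0},{"hand":0,"tx":0,"ty":0,"tz":0,"spin":0}]'>/dev/null; python3 st3.py .5; python3 -m creep '[{"hand":0.4,"tx":0,"ty":0,"tz":0,"spin":0},{"hand":0.4,"tx":0,"ty":0,"tz":0,"spin":0},{"hand":0.4,"tx":0,"ty":0,"tz":0,"spin":0},{"hand":0.4,"tx":0,"ty":0,"tz":0,"spin":0},{"hand":0.4,"tx":0,"ty":0,"tz":0,"spin":0}]'; python3 st3.py .5
```

```text
t 27.125 tcp-M [ 2.2 -0.1 55.8] F [-2.9 -0.3 -2.8] mom [-0.1   1.13 -0.18] | fork-mouth [  7.9   1.  -53.7] keydown [ 0.074  0.009 -0.997] axis at mouth level [4.  0.5]
time: 27.75
tool_pos: [432.1, -347.5, 121.0]
tcp_rot: [-3.121, -0.572, -0.122]
contact_force: [0.1, 0.2, -0.6]
grip_width: 36.8
finger_force: 0.0
t 27.75 tcp-M [ 2.3 -0.2 56. ] F [ 0.1  0.2 -0.6] mom [0.03 0.41 0.04] | fork-mouth [  8.1   0.8 -53.4] keydown [ 0.074  0.009 -0.997] axis at mouth level [4.1 0.4]
```

```bash
python3 -m creep '[{"hand":0.4,"tx":0,"ty":0,"tz":-0.02,"spin":0},{"hand":0.4,"tx":0,"ty":0,"tz":-0.05,"spin":0},{"hand":0.4,"tx":0,"ty":0,"tz":-0.06,"spin":0},{"hand":0.4,"tx":0,"ty":0,"tz":0,"spin":0}]'; python3 - <<'E'
from h import *
import pickle
c=cap('wrist');g=cv2.cvtColor(c['color'],cv2.COLOR_RGB2HSV)
def blob(m,nm,z,lim=60):
    n,l,st,ce=cv2.connectedComponentsWithStats(m)
    for i in range(1,n):
        if st[i,4]>lim:
            r=cv2.minAreaRect(np.argwhere(l==i)[:,::-1].astype(np.float32));bp=cv2.boxPoints(r)
            k=np.argmax([np.linalg.norm(bp[0]-bp[1]),np.linalg.norm(bp[1]-bp[2])]);e1,e2=((bp[1]+bp[2])/2,(bp[3]+bp[0])/2) if k==0 else ((bp[0]+bp[1])/2,(bp[2]+bp[3])/2)
            a,b=onz(c,*e1,z),onz(c,*e2,z);print(nm,st[i,4],'mid',onz(c,*r[0],z).round(1),'len',np.linalg.norm(a-b).round(1),'px',ce[i].round())
blob(cv2.inRange(g,(2,205,90),(15,255,255)),'bar@135',135)
blob(cv2.inRange(g,(103,100,50),(120,255,255)),'blue@65',65)
# flange edge seen on blue top: grey pixels near mouth at z=70
v,u=np.nonzero((g[...,1]<75)&(g[...,2]>40)); X=np.array([onz(c,a,b,70) for a,b in zip(u,v)]); r=np.hypot(X[:,0]-429.8,X[:,1]+347.3)
q=r<32;print('grey@70 extents x',np.percentile(X[q,0],[1,99]).round(1),'y',np.percentile(X[q,1],[1,99]).round(1),q.sum())
t=cap('top')
import mk;print('dial',mk.meas(t,-1.7,-.4))
d=pickle.load(open('d0.pkl','rb'))['top'];h=lambda i:cv2.cvtColor(i['color'],cv2.COLOR_RGB2HSV)
for nm,lo,hi,(y0,y1,x0,x1) in(('reel',(105,120,60),(125,255,255),(135,175,125,165)),('mm',(20,120,90),(35,255,255),(125,175,335,410)),('board',(45,80,30),(85,255,255),(200,265,110,165))):
    print(nm,[cv2.moments(cv2.inRange(h(i),lo,hi)[y0:y1,x0:x1],True) for i in (d,t)].__class__ and [np.argwhere(cv2.inRange(h(i),lo,hi)[y0:y1,x0:x1]).mean(0).round(2).tolist() for i in(d,t)])
E
```

```text
time: 28.25
tool_pos: [361.2, -343.3, 234.0]
tcp_rot: [-3.129, -0.576, -0.12]
contact_force: [0.6, -0.7, -0.7]
grip_width: 36.7
finger_force: 0.0
blue@65 3149 mid [ 425.7 -346.1   65. ] len 75.5 px [282. 225.]
grey@70 extents x [404.  449.1] y [-367.8 -324.5] 795
dial [(np.float64(0.252), 18), (np.float64(0.273), 31)]
reel [[19.4, 18.5], [19.5, 18.52]]
mm [[25.49, 34.58], [25.49, 34.25]]
board [[32.18, 28.37], [32.3, 28.32]]
```

```bash
python3 - <<'E'
from h import *
for nm in('wrist','scene','top'):
    c=cap(nm);g=cv2.cvtColor(c['color'],cv2.COLOR_RGB2HSV);p=proj(c,[428,-347,130]);u0,v0=p.astype(int)
    b=(g[...,0]>=2)&(g[...,0]<=14)&(g[...,1]>(175))&(g[...,2]>100)
    W=70 if nm=='wrist' else 25
    k=np.zeros(b.shape,np.uint8);k[max(v0-W,0):v0+W,u0-W:u0+W]=1;m=b.astype(np.uint8)*k
    n,l,st,ce=cv2.connectedComponentsWithStats(m)
    if n<2: print(nm,'none',p);continue
    i=1+st[1:,4].argmax();r=cv2.minAreaRect(np.argwhere(l==i)[:,::-1].astype(np.float32))
    print(nm,'pred upright mid@130',p.round(1),'seen rect',[np.round(x,1) for x in r],'mid@135',onz(c,*r[0],135).round(1))
    # flip test: 0.15 rad lean shifts mid by
    print('   lean .15 -x / -y would be',proj(c,[428-10,-347,129]).round(1),proj(c,[428,-347-10,129]).round(1))
E
```

```text
wrist pred upright mid@130 [282.7 200. ] seen rect [array([281.5, 198. ]), array([112.,  19.]), np.float64(90.0)] mid@135 [ 428.3 -346.2  135. ]
   lean .15 -x / -y would be [284.2 212.6] [295.4 198.9]
scene pred upright mid@130 [203.3 281.9] seen rect [array([190.8, 276.5]), array([11.5,  4.5]), np.float64(68.2)] mid@135 [ 394.2 -351.2  135. ]
   lean .15 -x / -y would be [200.  280.3] [201.1 285.4]
top none [379.4634441  239.79856066]
```

```bash
python3 -c "
from h import *; print(close_job())"
```

```text
the job is handed in; nothing more can be done
None
```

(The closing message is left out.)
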